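Roll the sample cylinder into the vee fixture and clamp it

TASK

Take the cylinder that is both long and thick out of the rack, leaving the other two lying there, and set it down on the sloping deck of the vee fixture against the two stops, in line with them and centred between the posts, and let go. Then roll it up the deck, without lifting it, under the bridge until it drops into the vee, and let it settle there by itself. Finally push the plunger knob straight down until its pad bears firmly on the cylinder, without forcing it, and leave it clamped like that.

Things in the scene. Friction and masses are not known exactly. Their poses are not given: they have to be found in the camera images.
- cylinder: The part to clamp: bare aluminium sample cylinder, 50 mm in diameter, 150 mm long, smooth except for a small brass port 10 mm long on each end; about 0.6 kg; rolls easily. Origin at its centre, y axis along it (both ends alike). It starts in one of the rack's three places, centre 40 mm above the bench.
- slim_cylinder: Another cylinder, to be left in the rack: the same length (150 mm) but only 38 mm in diameter. Origin at its centre, y along it.
- short_cylinder: Another cylinder, to be left in the rack: the same diameter (50 mm) but only 95 mm long. Origin at its centre, y along it.
- rack: Fixed low grey rack, 300 mm (x) by 120 mm (y), base 8 mm thick, origin at the centre of its underside. Three places side by side along its x, 105 mm apart, each a pair of ridges 18 mm high in which a cylinder lies along the rack's y; 55 mm or more free between neighbours.
- fixture: Fixed vee fixture on a base plate, x -205 to 75 mm, 250 mm wide. Origin on the bench under the middle of the vee; x points from the deck (robot side) to the vee, y along the vee, z up. Heights below are above the bench, x and y in this frame. Deck, then lip, then vee; over the vee a bridge with a plunger.
- deck_rest (a point): Centre of the cylinder when it lies on the deck against the stops (fixture x -155 mm, 68 mm high); axes as the fixture's. Aluminium deck, 170 mm wide, x from -195 mm to the lip, rising 3 degrees towards the vee, so the cylinder stays at the stops. Two stops stand 14 mm above the deck, faces at x = -177 mm, at y = 37 to 67 mm either side; between them the deck is clear.
- lip (a point): Middle of the deck's upper edge, where the vee begins: fixture x -22 mm, 50 mm high. Once the cylinder's centre has passed over it, the cylinder falls into the vee by itself. Before that its centre is 25 mm above the deck. Fingertips grip: pushing at mid-height or above they can jam it against the deck; pushed low, about 12 mm above the deck, it goes freely.
- vee (a point): Centre of the cylinder when seated in the vee (fixture x 0, 63 mm high), under the plunger; axes as the fixture's. Steel vee, 90 degrees, 130 mm long; apex 28 mm high at x = 0, near wall up to the lip, far wall up to 75 mm high at x = 47 mm. Dropped in, the cylinder centres itself.
- bridge_edge (a point): Middle of the bridge's lower edge on the robot's side: fixture x -65 mm, 130 mm high. The bridge is a level plate, x -65 to 65 mm, 130 to 146 mm high, on posts at y = +-102 to 122 mm (x -5 to 45). A tool pointing straight down is blocked by it before the cylinder reaches the lip; one leaning back 30 to 45 degrees, fingers pointing forward and down, reaches under it.
- knob_top (a point): Centre of the top of the plunger's black knob, 40 mm in diameter, 219 mm high when raised and lower by the plunger's value. The plunger is a vertical rod through the middle of the bridge, with a rubber pad 28 mm wide below; it is pushed down by the knob.
- plunger (a joint): How far the plunger is pushed down, m: 0 raised, 0.049 lowest; starts at 0 to 0.008. Slides against about 6 N of friction and stays where left. The pad sits higher or lower on its rod each time, so it meets a seated cylinder anywhere from 0.025 to 0.041: feel for it. Pushed a few newtons beyond the friction it stays pressed on when let go; over 40 N on the cylinder is too much.
Not all that is in view belongs to the job. Leave any purple look-alike of the cylinder alone.

How it is judged:
By the outcome, as a careful person would: the job done as asked, in the order asked, and still so for the second after the job is handed in, with the robot touching nothing.
It also fails if it takes over 69 s, if anything falls off the work surface, if the arm or the gripper's body presses on something with over 40 N, if the wrist force passes 120 N, or if a joint passes its speed limit or range.

ROBOT

A 6-joint arm with a two-finger parallel gripper is mounted at the origin on the work surface. World frame = base frame: x ahead of the robot, y to its left, z up, the work surface at z = 0. Lengths are in m, angles in degrees, forces in N, time in s.
With the tool pointing down it reaches from about 0.3 to 0.75 m from the base axis. Payload 8.5 kg.
Tool frame: the origin (TCP) lies midway between the tips of the shut fingers; the grasp point (between the pads) lies 19 mm behind it; x points along the fingers, y is the direction in which the jaws open and shut, and the axes are right-handed (so a half turn about x gives the same grasp; the last joint's range is limited). The gripper opens to 85 mm and grips with 20 to 120 N. Pads are 22 mm wide; open, the fingers measure 114 mm over their backs; the gripper's body (76 mm by 85 mm) begins 54 mm behind the grasp point. The pads swing forward as they close: fully open they stand 13 mm farther back than shut.
Start: joints at [53.554, 21.807, 74.336, -0, 83.858, -12.336], TCP at [0.225, 0.502, 0.231] pointing down, gripper open.
Joint ranges: [-178.18, 178.18], [-50.72, 133.34], [12.68, 142.11], [-81.47, 261.47], [9.98, 163.14], [-165.26, 165.26]. Speed limits (degrees/s): [136.94, 136.94, 180, 180, 180, 180].

INTERFACE

Orientations are given as a 3x3 rotation matrix whose columns are the frame's x, y, z axes.
In Python, from rig import env gives the robot as it stands.
- The arm moves only by the tool play_rows, never from a script. Its arguments are lists of equal length, an entry for each row: "travel": the shift along the world's x, y, z in cm, a list of three; "rotation": the turn, a rotation vector about the world's x, y, z in rad, a list of three; "claw": the finger opening in cm, from 0 to 8.54. A call has 1 to 12 rows; each row shifts and turns the pose as measured when the row begins; what a row does not reach is not made up. A row lasts 1/12 s, in which the tool goes at most 41.7 mm and 7.16 degrees, less where a joint would pass 70% of its speed; a pose out of reach is approached as far as the arm can. A call is refused whole if a number of a shift passes 4.17 or a number of a turn 0.125, either way. A call with a gripper value outside its range is refused whole. The fingers move at their own pace and stop on an object; "squeeze" is the grip in N (left out, the last holds). Time passes only in rows, so rows that do not move let the fingers close. It gives the time, the measured TCP pose, the force and the opening at its end, in the units of the state.
- env.observe(): the state, without advancing time (a new reading comes with each control period).
- env.get_image(name): name is "scene" or "top" or "wrist"; returns the picture (420x560x3 uint8, red, green, blue); there is no depth.
- env.camera_info(name): a dict with "vertical_fov" (degrees; the focal length in pixels is half the picture's height over the tangent of half this angle, whatever the lens; pixels are square), "cx", "cy" (the principal point, pixels), "eye" and "rotation" of the camera in the world. Camera axes: x right, y down, z forward; pixel columns grow to the right and rows downward; lengths in m; the calibration is good to about 2 mm. A picture is of the moment at which its call begins: read the wrist's pose just before it. camera_info takes no time and is no camera call; for the wrist camera it gives the pose at the moment of the call.
- env.close_job(): hands the job in, once; it reports no verdict.
The state is a dict: "time_s": time; "q": joint angles; "qvel": joint speeds; "joint_efforts": joint torques, N m; "position": TCP position; "tool_rot": TCP orientation; "ft_force": force on the tool from outside, world axes, zero at the start; "wrist_torque": the same for the moment, N m; "grip_width": finger opening in m.
Only numpy, scipy, OpenCV 4.12 (cv2) and the standard library are available. Lean on these libraries where they do the work, as an engineer would, in place of code of your own. Each camera call takes 0.05 s, during which the arm holds its last target.

## Working session

There is one attempt and no reset: what is moved stays moved. The work goes in short steps, Python scripts to look and compute and a tool call to move; the robot and the scene stay as the last step left them, time stands still between calls to the robot, and variables do not carry over. Pictures are saved under pics/ and viewed, and the job is handed in when it is done.

Besides the shell and the picture viewer there is one more tool, called after "Call:" as name(argument=value, ...) on one line, values as JSON. play_rows: Moves the arm, as the interface text tells. Its arguments: {"type":"object","properties":{"travel":{"type":"array","items":{"type":"array","items":{"type":"number"}}},"rotation":{"type":"array","items":{"type":"array","items":{"type":"number"}}},"claw":{"type":"array","items":{"type":"number"}},"squeeze":{"type":"number"}},"required":["travel","rotation","claw"]}

```bash
ls; mkdir -p pics; python3 - <<'E'
from rig import env
import cv2,numpy as np
o=env.observe()
print({k:np.round(v,3).tolist() for k,v in o.items()})
for n in("scene","top","wrist"):
    c=env.camera_info(n);print(n,{k:np.round(v,4).tolist() for k,v in c.items() if k!='lens'},c.get('lens'))
    im=env.get_image(n);cv2.imwrite(f"pics/{n}0.png",im[:,:,::-1])
E
```

```text
pics
{'time_s': 0.0, 'q': [53.553, 21.841, 74.386, -0.001, 83.857, -12.335], 'qvel': [-0.016, -0.085, -0.027, 0.01, -0.015, -0.006], 'joint_efforts': [0.001, -44.845, -23.128, -0.0, 0.005, -0.0], 'position': [0.225, 0.502, 0.231], 'tool_rot': [[-0.001, 0.409, 0.913], [-0.001, 0.913, -0.409], [-1.0, -0.001, -0.0]], 'ft_force': [-0.758, -0.26, 0.295], 'wrist_torque': [-0.028, 0.015, 0.007], 'grip_width': 0.085}
scene {'vertical_fov': 52.7174, 'cx': 278.7368, 'cy': 213.6482, 'eye': [1.1262, 0.5049, 0.9263], 'rotation': [[-0.6216, 0.5255, -0.5809], [0.7833, 0.41, -0.4673], [-0.0074, -0.7455, -0.6664]]} None
top {'vertical_fov': 48.1114, 'cx': 278.7651, 'cy': 213.9364, 'eye': [0.3156, -0.0074, 1.1977], 'rotation': [[0.0215, -0.9901, 0.1389], [-0.9991, -0.0264, -0.0331], [0.0365, -0.138, -0.9898]]} None
wrist {'vertical_fov': 58.7773, 'cx': 275.4833, 'cy': 214.087, 'eye': [0.1507, 0.5359, 0.3746], 'rotation': [[0.4086, 0.8646, 0.2924], [0.9127, -0.387, -0.1309], [-0.0001, 0.3204, -0.9473]]} None
```

View pics/scene0.png

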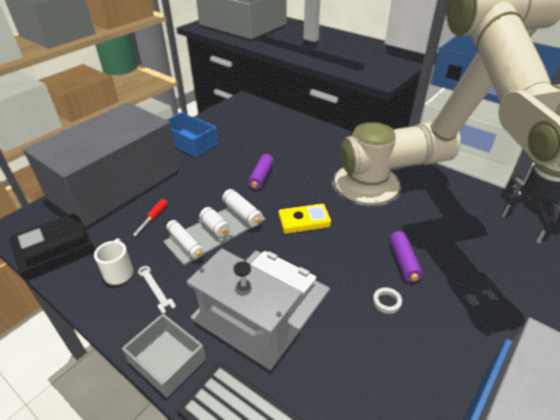

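View pics/top0.png

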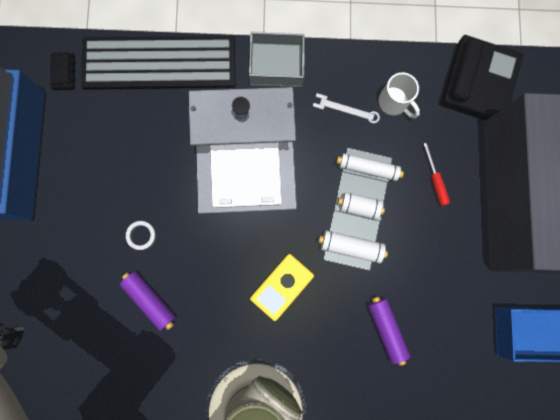

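View pics/wrist0.png

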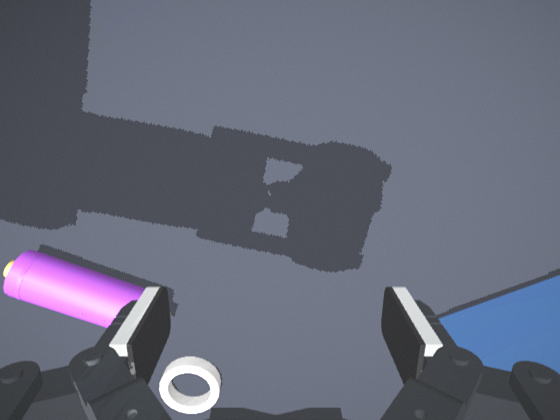

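```bash
python3 - <<'E'
import cv2
im=cv2.imread("pics/top0.png")
cv2.imwrite("pics/c1.png",cv2.resize(im[140:280,310:420],None,fx=4.2,fy=4.2,interpolation=cv2.INTER_CUBIC))
cv2.imwrite("pics/c2.png",cv2.resize(im[80:220,180:310],None,fx=4.2,fy=4.2,interpolation=cv2.INTER_CUBIC))
E
```

```text
(no output)
```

View pics/c1.png

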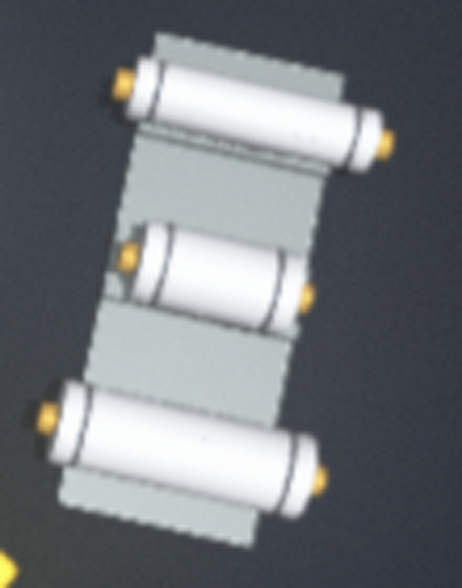

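View pics/c2.png

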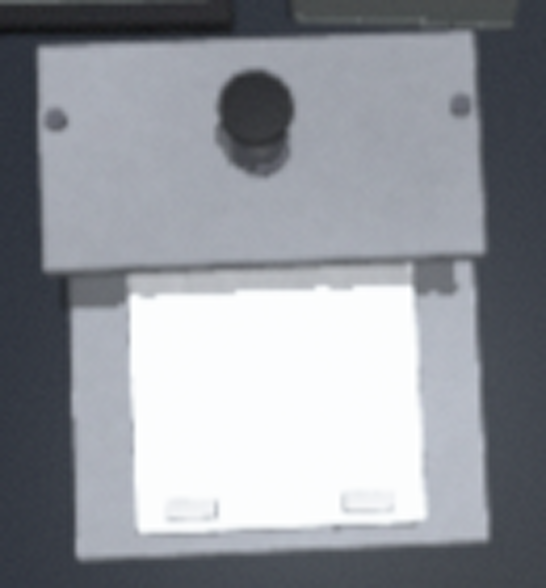

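```bash
python3 - <<'E'
import cv2
im=cv2.imread("pics/scene0.png")
cv2.imwrite("pics/c3.png",cv2.resize(im[240:365,180:335],None,fx=4.5,fy=4.5,interpolation=cv2.INTER_CUBIC))
cv2.imwrite("pics/c4.png",cv2.resize(im[180:270,155:275],None,fx=4.5,fy=4.5,interpolation=cv2.INTER_CUBIC))
E
```

```text
(no output)
```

View pics/c3.png

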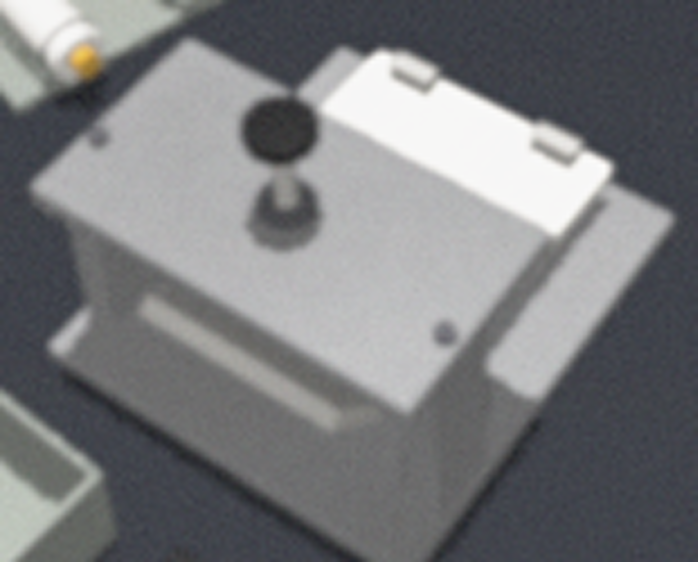

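View pics/c4.png

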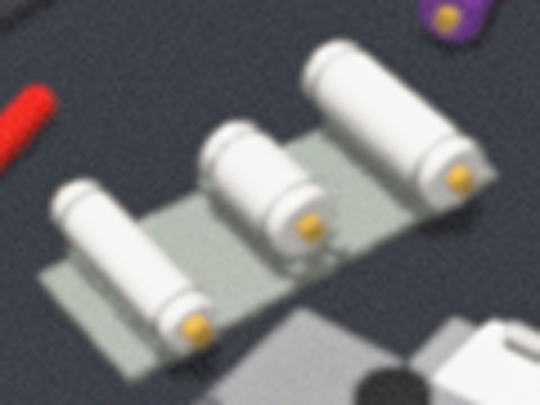

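```bash
cat > h.py <<'E'
import numpy as np
from scipy.optimize import least_squares
from scipy.spatial.transform import Rotation as R
CI={'scene':dict(f=420/2/np.tan(np.radians(52.7174/2)),c=(278.7368,213.6482),eye=[1.1262,.5049,.9263],R=[[-0.6216,0.5255,-0.5809],[0.7833,0.41,-0.4673],[-0.0074,-0.7455,-0.6664]]),
'top':dict(f=420/2/np.tan(np.radians(48.1114/2)),c=(278.7651,213.9364),eye=[.3156,-.0074,1.1977],R=[[0.0215,-0.9901,0.1389],[-0.9991,-0.0264,-0.0331],[0.0365,-0.138,-0.9898]])}
def proj(n,P):
    c=CI[n] if isinstance(n,str) else n
    p=(np.atleast_2d(P)-c['eye'])@np.array(c['R'])
    return p[:,:2]/p[:,2:]*c['f']+c['c']
def ray(n,uv,z):
    c=CI[n] if isinstance(n,str) else n
    d=np.array(c['R'])@np.r_[(np.array(uv)-c['c'])/c['f'],1]
    e=np.array(c['eye']);return e+d*(z-e[2])/d[2]
E
python3 - <<'E'
from h import *
def t1(u,v):return (u/4.2+310,v/4.2+140)
def t2(u,v):return (u/4.2+180,v/4.2+80)
def s3(u,v):return (u/4.5+180,v/4.5+240)
def s4(u,v):return (u/4.5+155,v/4.5+180)
a=ray('top',t1(37,416),.040);b=ray('top',t1(329,482),.040)
print('cyl',a,b,(a+b)/2,np.linalg.norm(a-b),np.degrees(np.arctan2(*(b-a)[[1,0]])))
print('port scene',s4(461,180), proj('scene',[a,b]))
dz=lambda x:.050+(x+.022)*np.tan(np.radians(3))
# fixture x toward +world x, fixture y = left (+world y) => image left
B='b'
obs=[('top',(-.065,B,.146),t2(44,271)),('top',(-.065,'-b',.146),t2(486,254)),('top',(.065,B,.146),t2(38,45)),('top',(.065,'-b',.146),t2(474,32)),
('top',(-.195,.085,dz(-.195)),t2(138,532)),('top',(-.195,-.085,dz(-.195)),t2(427,521)),
('scene',(.065,B,.146),s3(407,408)),('scene',(.065,'-b',.146),s3(33,185)),('scene',(-.065,'-b',.146),s3(190,40)),
('scene',(-.195,.085,dz(-.195)),s3(613,165)),('scene',(-.195,-.085,dz(-.195)),s3(383,50)),
('top',(0,0,'k'),t2(256,107)),('scene',(0,0,'k'),s3(280,130))]
def f(p):
    x,y,w,b,k=p;r=[]
    for n,P,uv in obs:
        P=[{'b':b,'-b':-b,'k':k}.get(q,q) for q in P]
        Q=R.from_rotvec([0,0,w]).apply(P)+[x,y,0]
        r.append(proj(n,Q)[0]-uv)
    return np.ravel(r)
s=least_squares(f,[.55,.1,0,.122,.215],loss='soft_l1')
print(s.x,np.degrees(s.x[2]));print(np.round(s.fun.reshape(-1,2),1))
x,y,w=s.x[:3]
for q in [(-.155,0,.068),(0,0,.219)]:print(R.from_rotvec([0,0,w]).apply(q)+[x,y,0])
E
```

```text
cyl [ 0.41794669 -0.14663535  0.04      ] [ 0.38318311 -0.31986814  0.04      ] [ 0.4005649  -0.23325174  0.04      ] 0.17668646587064987 -101.34714181829881
port scene (257.44444444444446, 220.0) [[258.12604806 220.59645042]
 [225.25935533 193.21328688]]
[0.69152801 0.04834845 0.07230405 0.12037895 0.20419796] 4.142716675713022
[[-0.3  0.1]
 [-0.8  0.1]
 [-0.3 -0.3]
 [-1.  -0.6]
 [-0.6  0.3]
 [-0.9 -0.1]
 [-0.6 -0.2]
 [-1.1 -0.5]
 [-0.4 -1.6]
 [-0.6 -0.5]
 [-0.8 -0.8]
 [-0.4  0.8]
 [-0.2 -0.3]]
[0.53693299 0.03715108 0.068     ]
[0.69152801 0.04834845 0.219     ]
```

Call:
play_rows(travel=[[1.8,-3.3,0],[1.8,-3.3,0],[1.8,-3.3,0],[1.8,-3.3,0],[1.8,-3.3,0],[1.5,-3.3,0],[1.5,-3.3,0],[1.5,-3.3,0],[1,-3.3,0],[1,-3.3,0],[1,-3.3,0],[1,-3.3,0]], rotation=[[0,0,-0.11],[0,0,-0.11],[0,0,-0.11],[0,0,-0.11],[0,0,-0.11],[0,0,-0.11],[0,0,-0.11],[0,0,-0.11],[0,0,-0.11],[0,0,-0.11],[0,0,-0.11],[0,0,-0.11]], claw=[8.5,8.5,8.5,8.5,8.5,8.5,8.5,8.5,8.5,8.5,8.5,8.5])

```text
time_s: 1.15
position: [0.3999, 0.0919, 0.2282]
tool_rot: [[-0.003, 0.976, -0.218], [0.002, -0.218, -0.976], [-1.0, -0.003, -0.002]]
ft_force: [0.9, 0.7, 0.4]
grip_width: 0.0847
```

Call:
play_rows(travel=[[0,-3.8,0],[0,-3.8,0],[0,-3.8,0],[0,-3.8,0],[0,-3.8,0],[0,-3.8,0],[0,-3.8,0],[0,-3.0,0],[0,-1.8,0],[0,-0.8,0],[0,0,0]], rotation=[[0,0,0.004],[0,0,0.004],[0,0,0.004],[0,0,0.004],[0,0,0],[0,0,0],[0,0,0],[0,0,0],[0,0,0],[0,0,0],[0,0,0]], claw=[8.5,8.5,8.5,8.5,8.5,8.5,8.5,8.5,8.5,8.5,8.5])

```text
time_s: 2.07
position: [0.3962, -0.2524, 0.2267]
tool_rot: [[-0.004, 0.976, -0.217], [0.003, -0.217, -0.976], [-1.0, -0.004, -0.002]]
ft_force: [0.5, 0.0, -0.0]
grip_width: 0.0848
```

```bash
cat >> h.py <<'E'
def wcam(env):
    c=env.camera_info('wrist');return dict(f=210/np.tan(np.radians(c['vertical_fov']/2)),c=(c['cx'],c['cy']),eye=np.array(c['eye']),R=np.array(c['rotation']))
def look(name,n='wrist'):
    from rig import env
    import cv2,pickle
    o=env.observe()
    w=wcam(env)if n=='wrist' else None
    cv2.imwrite(f'pics/{name}.png',env.get_image(n)[:,:,::-1])
    pickle.dump(w,open(f'{name}.pkl','wb'))
    o=env.observe()
    print(round(o['time_s'],2),np.round(o['position'],4),np.round(o['ft_force'],1),round(o['grip_width'],4));print(np.round(o['tool_rot'],3).tolist(),np.round(o['q'],1))
def W(name):
    import pickle
    return pickle.load(open(f'{name}.pkl','rb'))
E
python3 -c "from h import*;look('w1')"
```

```text
2.12 [ 0.3962 -0.2514  0.2267] [ 0.1 -1.2  0.4] 0.0852
[[-0.004, 0.976, -0.216], [0.003, -0.216, -0.976], [-1.0, -0.004, -0.002]] [-46.9  14.   86.8  -0.   79.5 -34.4]
```

View pics/w1.png

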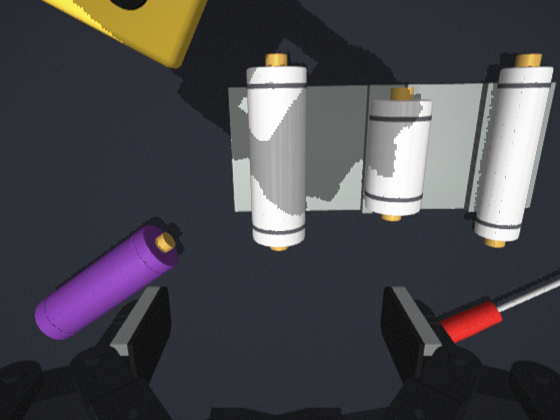

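```bash
python3 - <<'E'
from h import*
c=W('w1')
# port tips: top (276,54) at z .04 , bottom (278,249)
for a,b in [((276.5,60),(278.5,247))]:
    A=ray(c,a,.04);B=ray(c,b,.04);print(A,B,(A+B)/2,np.linalg.norm(A-B),np.degrees(np.arctan2(*(A-B)[[1,0]])))
# body silhouette at mid: left/right edges rows 150
for v in(100,200):print([np.round(ray(c,(u,v),.04),4) for u in(249+ (v-100)*.03,306)])
m=np.array([.4005,-.2333,.04]);print(proj(c,[m]))
E
```

```text
[ 0.4204689  -0.14973801  0.04      ] [ 0.38626615 -0.31323399  0.04      ] [ 0.40336753 -0.231486    0.04      ] 0.16703521871737992 78.18433548792383
[array([ 0.3909, -0.1754,  0.04  ]), array([ 0.4381, -0.1859,  0.04  ])]
[array([ 0.3725, -0.2618,  0.04  ]), array([ 0.4212, -0.2726,  0.04  ])]
[[274.88690781 163.61846813]]
```

Call:
play_rows(travel=[[0.6,2.0,-3.0],[0,0,-3.0],[0,0,-3.5],[0,0,-3.5],[0,0,-2.5],[0,0,-1],[0,0,0]], rotation=[[0,0,0.015],[0,0,0],[0,0,0],[0,0,0],[0,0,0],[0,0,0],[0,0,0]], claw=[8.5,8.5,8.5,8.5,8.5,8.5,8.5])

```text
time_s: 2.7
position: [0.4031, -0.2195, 0.0587]
tool_rot: [[0.002, 0.982, -0.191], [0.0, -0.191, -0.982], [-1.0, 0.002, -0.0]]
ft_force: [-0.8, -0.9, 0.7]
grip_width: 0.0847
```

```bash
python3 -c "from h import*;look('w2')"
```

```text
2.75 [ 0.4034 -0.2197  0.0596] [-0.2  0.1 -0.3] 0.0856
[[0.002, 0.982, -0.191], [-0.0, -0.191, -0.982], [-1.0, 0.002, -0.0]] [-4.340e+01  2.550e+01  1.027e+02  1.000e-01  5.170e+01 -3.250e+01]
```

View pics/w2.png

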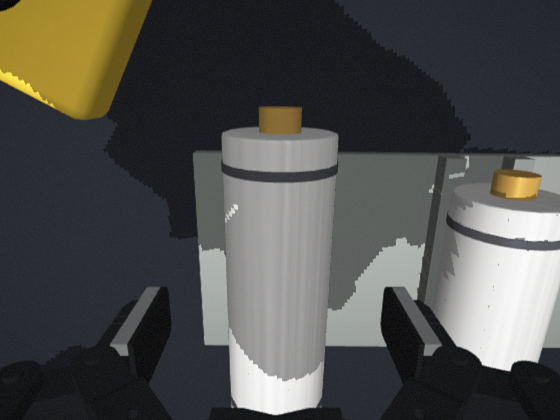

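Call:
play_rows(travel=[[-0.1,-0.8,-1.3],[0,-0.4,-1.3],[0,0,-0.6],[0,0,0],[0,0,0],[0,0,0],[0,0,0],[0,0,0],[0,0,0]], rotation=[[0,0,-0.01],[0,0,0],[0,0,0],[0,0,0],[0,0,0],[0,0,0],[0,0,0],[0,0,0],[0,0,0]], claw=[8.5,8.5,8.5,8.5,4.5,4.5,4.5,4.5,4.5], squeeze=40)

```text
time_s: 3.5
position: [0.4023, -0.2279, 0.0348]
tool_rot: [[0.003, 0.981, -0.193], [-0.005, -0.193, -0.981], [-1.0, 0.003, 0.004]]
ft_force: [0.1, 0.3, -4.5]
grip_width: 0.0483
```

Call:
play_rows(travel=[[0,0,0],[0,0,0],[0,0,0],[0,-0.4,-0.5],[0,0,-0.7],[0,0,0],[0,0,0]], rotation=[[0,0,0],[0,0,0],[0,0,0],[0,0,0],[0,0,0],[0,0,0],[0,0,0]], claw=[8.5,8.5,8.5,8.5,8.5,8.5,8.5])

```text
time_s: 4.08
position: [0.4038, -0.2331, 0.023]
tool_rot: [[0.007, 0.981, -0.193], [-0.008, -0.193, -0.981], [-1.0, 0.008, 0.006]]
ft_force: [0.0, -0.9, 0.0]
grip_width: 0.0849
```

```bash
python3 -c "from h import*;look('w3')"
```

```text
4.13 [ 0.4038 -0.233   0.023 ] [-0.7  0.3  0.4] 0.0847
[[0.006, 0.981, -0.193], [-0.008, -0.193, -0.981], [-1.0, 0.008, 0.006]] [-4.46e+01  2.96e+01  1.04e+02 -1.00e-01  4.58e+01 -3.34e+01]
```

View pics/w3.png

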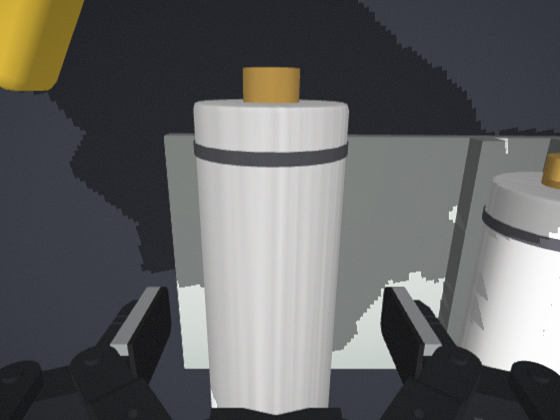

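```bash
python3 - <<'E'
from h import*
c=W('w3')
# far end body top edge: top of end face at z=.065, x along; face rear upper point row ~101
A=ray(c,(271,103),.065);print(A, A-np.array([np.cos(np.radians(78.4)),np.sin(np.radians(78.4)),0])*.075)
print(ray(c,(271,85),.040))
E
```

```text
[ 0.41930289 -0.15478148  0.065     ] [ 0.40422205 -0.22824962  0.065     ]
[ 0.42008    -0.15039391  0.04      ]
```

Call:
play_rows(travel=[[0,0,0],[0,0,0],[0,0,0],[0,0,0],[0,0,0],[0,0,0]], rotation=[[0,0,0],[0,0,0],[0,0,0],[0,0,0],[0,0,0],[0,0,0]], claw=[4,4,4,4,4,4], squeeze=50)

```text
time_s: 4.63
position: [0.4017, -0.2321, 0.0233]
tool_rot: [[0.002, 0.981, -0.193], [-0.006, -0.193, -0.981], [-1.0, 0.003, 0.005]]
ft_force: [1.6, -1.0, -3.6]
grip_width: 0.0485
```

Call:
play_rows(travel=[[0,0,1],[0,0,2],[0,0,3],[0,0,3],[0,0,3],[0,0,3],[0,0,1.5],[0,0,0]], rotation=[[0,0,0],[0,0,0],[0,0,0],[0,0,0],[0,0,0],[0,0,0],[0,0,0],[0,0,0]], claw=[4,4,4,4,4,4,4,4])

```text
time_s: 5.3
position: [0.3982, -0.228, 0.1914]
tool_rot: [[-0.008, 0.981, -0.192], [0.005, -0.192, -0.981], [-1.0, -0.009, -0.003]]
ft_force: [1.3, -0.9, -4.3]
grip_width: 0.0485
```

Call:
play_rows(travel=[[1.0,1.5,0],[1.3,2.5,0],[1.3,2.7,0],[1.3,2.7,0],[1.3,2.7,0],[1.3,2.7,0],[1.3,2.7,0],[1.3,2.7,0],[1.3,2.7,0],[1.3,2.0,0],[1,1.3,0],[0,0,0]], rotation=[[0,0,0.024],[0,0,0.024],[0,0,0.024],[0,0,0.024],[0,0,0.024],[0,0,0.024],[0,0,0.024],[0,0,0.024],[0,0,0.024],[0,0,0.024],[0,0,0.024],[0,0,0]], claw=[4,4,4,4,4,4,4,4,4,4,4,4])

```text
time_s: 6.3
position: [0.5326, 0.0497, 0.1713]
tool_rot: [[-0.037, 0.996, 0.081], [0.009, 0.081, -0.997], [-0.999, -0.036, -0.012]]
ft_force: [-0.4, 0.9, -5.8]
grip_width: 0.0484
```

```bash
python3 -c "
from h import*
look('w4');look('t4','top')
import cv2
im=cv2.imread('pics/t4.png');cv2.imwrite('pics/t4c.png',cv2.resize(im[80:220,180:310],None,fx=4.2,fy=4.2,interpolation=cv2.INTER_CUBIC))"
```

```text
6.35 [0.5316 0.0487 0.1709] [ 0.1 -1.  -5. ] 0.0484
[[-0.039, 0.996, 0.079], [0.009, 0.08, -0.997], [-0.999, -0.038, -0.012]] [ -7.6  24.1  81.2   0.2  76.9 -12.2]
6.4 [0.5313 0.0476 0.1714] [ 0.3 -0.5 -5.5] 0.0485
[[-0.038, 0.996, 0.078], [0.008, 0.078, -0.997], [-0.999, -0.037, -0.011]] [ -7.7  24.1  81.2   0.2  77.  -12.2]
```

View pics/w4.png

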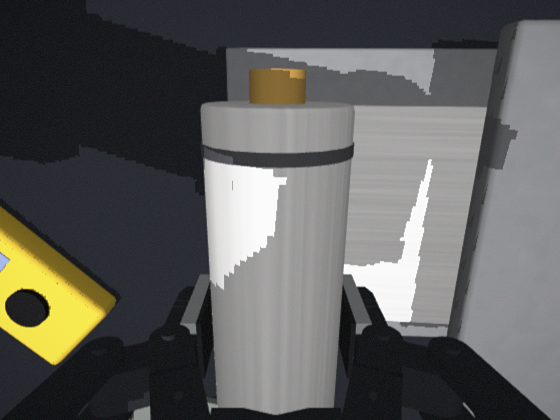

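View pics/t4c.png

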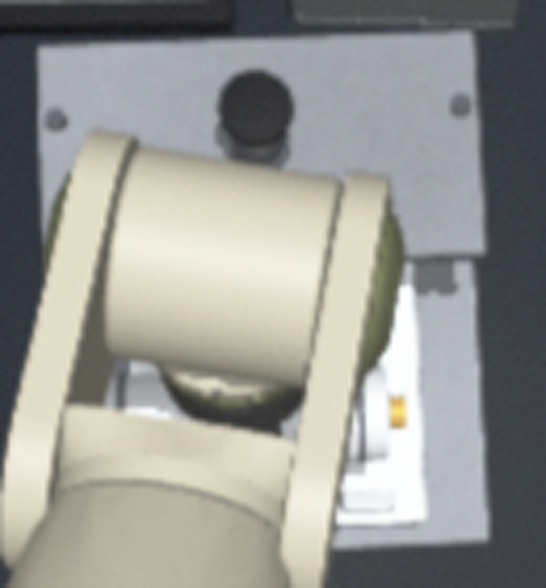

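```bash
cat >> h.py <<'E'
def FX(q,x=.6915,y=.0483,w=.0723):return R.from_rotvec([0,0,w]).apply(q)+[x,y,0]
E
python3 - <<'E'
from h import*
c=W('w4');dz=lambda x:.050+(x+.022)*np.tan(np.radians(3))
for n,q in dict(base=(-.205,.125,.0),lipL=(-.022,.085,.05),d1=(-.1,.085,dz(-.1)),d0=(-.195,.085,dz(-.195)),br0=(-.065,.122,.146),br1=(-.065,.0,.146),br2=(-.065,0,.13),d2=(-.08,-.085,dz(-.08))).items():print(n,proj(c,FX(q)))
E
```

```text
base [[223.22602833  50.8573496 ]]
lipL [[482.61643392 108.82431322]]
d1 [[365.02037625 107.39634368]]
d0 [[229.39819985 105.74948288]]
br0 [[507.85815392  21.9045004 ]]
br1 [[459.1132194  290.70664532]]
br2 [[446.42529054 275.90705245]]
d2 [[372.55039051 321.07470871]]
```

```bash
python3 - <<'E'
from h import*
c=W('w4')
A=ray(c,(278,104),.213);print(A,A-np.array([-.08,.997,0])*.075)
B=ray(c,(278,69),.188+.0);print(ray(c,(278,86),.188)-np.array([-.08,.997,0])*.085)
E
```

```text
[0.53001323 0.12802725 0.213     ] [0.53601323 0.05325225 0.213     ]
[0.53566102 0.04814707 0.188     ]
```

Call:
play_rows(travel=[[0.9,-1.2,-1],[0,0,-2],[0,0,-2.5],[0,0,-2],[0,0,-1],[0,0,0],[0,0,0]], rotation=[[-0.009,-0.037,-0.006],[0,0,0],[0,0,0],[0,0,0],[0,0,0],[0,0,0],[0,0,0]], claw=[4,4,4,4,4,4,4])

```text
time_s: 6.98
position: [0.5356, 0.0288, 0.0795]
tool_rot: [[-0.006, 0.998, 0.062], [-0.002, 0.062, -0.998], [-1.0, -0.006, 0.001]]
ft_force: [-0.4, 0.6, -4.1]
grip_width: 0.0486
```

Call:
play_rows(travel=[[0.4,0.65,0],[0,0,0],[0,0,-1],[0,0,-1],[0,0,0],[0,0,0]], rotation=[[0,-0.006,0.009],[0,0,0],[0,0,0],[0,0,0],[0,0,0],[0,0,0]], claw=[4,4,4,4,4,4])

```text
time_s: 7.48
position: [0.5409, 0.0347, 0.0602]
tool_rot: [[0.005, 0.998, 0.07], [-0.003, 0.07, -0.998], [-1.0, 0.005, 0.003]]
ft_force: [-0.5, -0.4, -4.8]
grip_width: 0.0485
```

```bash
python3 -c "
from h import*
look('w5');look('s5','scene')
import cv2
im=cv2.imread('pics/s5.png');cv2.imwrite('pics/s5c.png',cv2.resize(im[220:345,200:355],None,fx=4.5,fy=4.5,interpolation=cv2.INTER_CUBIC))"
```

```text
7.53 [0.5407 0.0348 0.0601] [ 0.2 -0.2 -5.1] 0.0488
[[0.005, 0.998, 0.07], [-0.003, 0.07, -0.998], [-1.0, 0.005, 0.003]] [ -8.8  31.6  89.7  -0.1  58.4 -12.7]
7.58 [0.5409 0.0347 0.0604] [ 0.5 -0.6 -5.3] 0.0485
[[0.005, 0.998, 0.07], [-0.003, 0.07, -0.998], [-1.0, 0.005, 0.003]] [ -8.8  31.6  89.7  -0.1  58.5 -12.7]
```

View pics/w5.png

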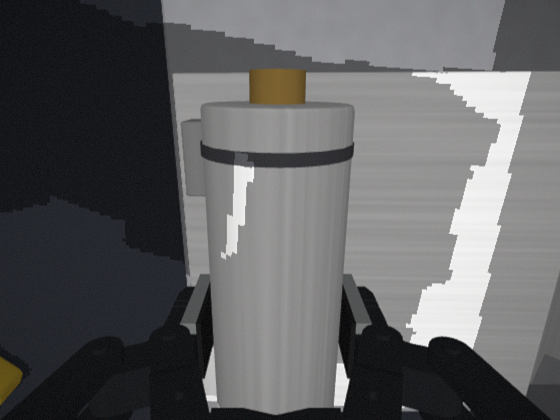

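View pics/s5c.png

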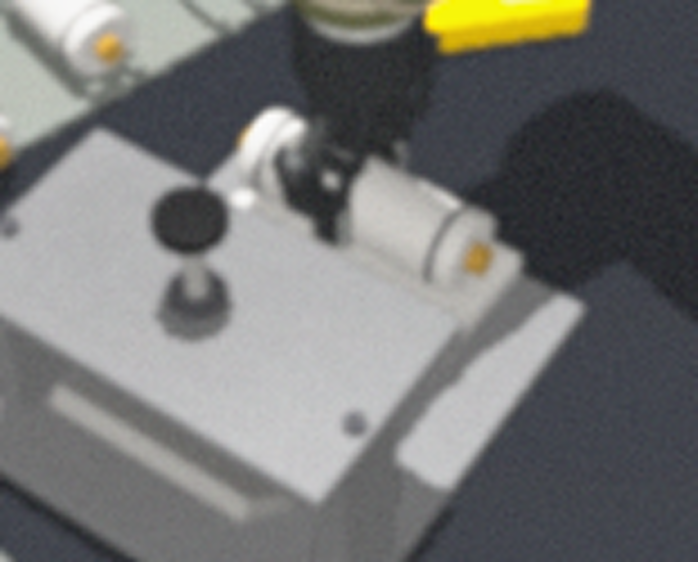

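```bash
python3 - <<'E'
from h import*
c=W('w5');dz=lambda x:.050+(x+.022)*np.tan(np.radians(3))
for n,q in dict(d0=(-.195,.085,dz(-.195)),d1=(-.05,.085,dz(-.05)),dm=(-.195,0.04,dz(-.195)),st=(-.177,.067,dz(-.177)+.014),st2=(-.177,.037,dz(-.177)+.014),stb=(-.187,.067,dz(-.187)+.014),stb2=(-.187,.037,dz(-.187)+.014)).items():print(n,proj(c,FX(q)))
for dzc in (.0167,.0197):
  C=np.array([.5408,.0347,.0602+dzc]);C[1]+=.002
  ax=np.array([-.07,.998,0]);print(proj(c,[C+ax*.075+[0,0,.025],C+ax*.085]))
A=ray(c,(278,104),.0602+.0167+.025)-ax*.075;print(A)
E
```

```text
d0 [[163.6878494   75.74959121]]
d1 [[529.393318    74.26646033]]
dm [[173.67406366 182.85438849]]
st [[204.12163648 124.16797892]]
st2 [[208.79890643 198.59998238]]
stb [[178.57250554 124.11758528]]
stb2 [[184.84046957 198.33161867]]
[[270.26732711 111.90701098]
 [270.78057893  74.4088373 ]]
[[270.16848029 112.65453882]
 [270.71170067  74.10691675]]
[0.54269184 0.03883984 0.1019    ]
```

```bash
python3 - <<'E'
from h import*
ax=np.array([-.07,.998,0])
for d in(0,.002,.004,.006):
  C=np.array([.5408,.0347,.0769])+ax*d
  print(d,proj('scene',[C+ax*.085,C-ax*.085]).ravel(),proj('top',[C+ax*.085,C-ax*.085]).ravel())
C=np.array([.5408,.0347,.0769])
print(proj('scene',[FX((-.195,.085,.041)),FX((.065,.1204,.146))]),ray(W('w5'),(278,69),.083)-ax*.085)
E
```

```text
0 [306.74407252 277.61851857 253.83242498 250.54501193] [211.23694144 186.6950006  281.54438881 183.86212112]
0.002 [307.40842487 277.95845029 254.41657453 250.84390598] [210.40443807 186.72854444 280.72244144 183.89523963]
0.004 [308.07381704 278.29891407 255.00158135 251.14323867] [209.57180931 186.76209334 279.90037105 183.92836309]
0.006 [308.74025148 278.63991115 255.58744733 251.44301098] [208.73905512 186.79564728 279.07817761 183.96149152]
[[315.63284595 276.10293616]
 [269.82345774 330.48766809]] [0.54292998 0.03820424 0.083     ]
```

```bash
python3 -c "
from h import*
look('t5','top')
import cv2
im=cv2.imread('pics/t5.png');cv2.imwrite('pics/t5c.png',cv2.resize(im[150:220,190:310],None,fx=6,fy=6,interpolation=cv2.INTER_CUBIC))
im=cv2.imread('pics/s5.png');cv2.imwrite('pics/s5d.png',cv2.resize(im[235:305,240:330],None,fx=7,fy=7,interpolation=cv2.INTER_CUBIC))"
```

```text
7.63 [0.541  0.0347 0.0606] [-0.6 -0.3 -4.4] 0.0487
[[0.006, 0.998, 0.07], [-0.003, 0.07, -0.998], [-1.0, 0.006, 0.003]] [ -8.8  31.5  89.6  -0.1  58.5 -12.7]
```

View pics/t5c.png

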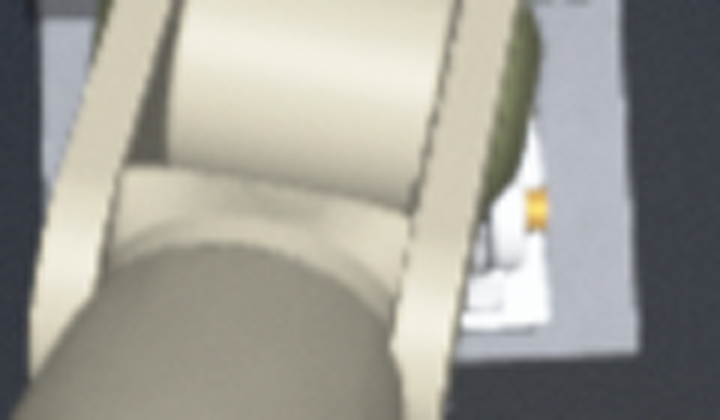

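View pics/s5d.png

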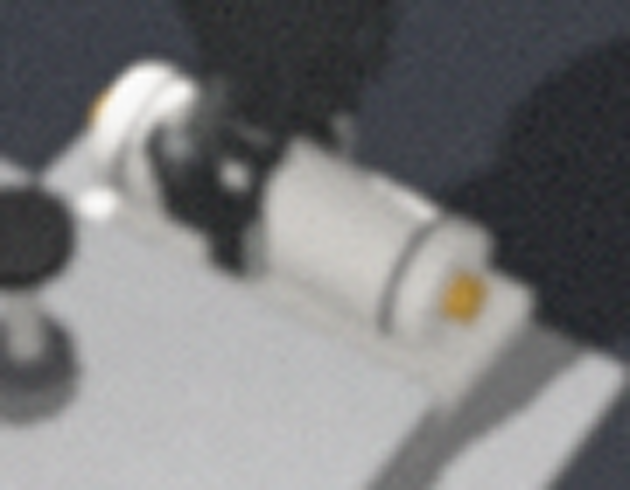

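Call:
play_rows(travel=[[-0.1,0.1,-0.3],[0,0,-0.3],[0,0,-0.15],[0,0,0],[0,0,0]], rotation=[[0,0,0],[0,0,0],[0,0,0],[0,0,0],[0,0,0]], claw=[4,4,4,4,4])

```text
time_s: 8.05
position: [0.5402, 0.0358, 0.0529]
tool_rot: [[0.007, 0.998, 0.07], [-0.003, 0.07, -0.998], [-1.0, 0.007, 0.004]]
ft_force: [0.0, 0.6, -4.8]
grip_width: 0.0486
```

Call:
play_rows(travel=[[0,0,-0.1],[0,0,-0.1],[0,0,0]], rotation=[[0,0,0],[0,0,0],[0,0,0]], claw=[4,4,4])

```text
time_s: 8.3
position: [0.5404, 0.0357, 0.0518]
tool_rot: [[0.008, 0.998, 0.07], [-0.003, 0.07, -0.998], [-1.0, 0.008, 0.004]]
ft_force: [-0.1, 0.4, -5.0]
grip_width: 0.0482
```

Call:
play_rows(travel=[[0,0,-0.1],[0,0,-0.1],[0,0,0]], rotation=[[0,0,0],[0,0,0],[0,0,0]], claw=[4,4,4])

```text
time_s: 8.55
position: [0.5406, 0.0357, 0.0519]
tool_rot: [[0.01, 0.997, 0.07], [-0.004, 0.07, -0.998], [-1.0, 0.01, 0.004]]
ft_force: [-0.1, 0.8, -5.3]
grip_width: 0.0486
```

Call:
play_rows(travel=[[0,0,-0.25],[0,0,0]], rotation=[[0,-0.005,0],[0,0,0]], claw=[4,4])

```text
time_s: 8.72
position: [0.541, 0.0356, 0.0521]
tool_rot: [[0.018, 0.997, 0.07], [-0.005, 0.07, -0.998], [-1.0, 0.018, 0.006]]
ft_force: [0.5, 0.3, -5.5]
grip_width: 0.0487
```

Call:
play_rows(travel=[[-0.1,0,-0.4],[0,0,-0.1]], rotation=[[0,0.018,0],[0,0,0]], claw=[4,4])

```text
time_s: 8.88
position: [0.5417, 0.0357, 0.0517]
tool_rot: [[0.006, 0.997, 0.071], [-0.005, 0.071, -0.997], [-1.0, 0.006, 0.006]]
ft_force: [-0.6, 0.3, -4.1]
grip_width: 0.0486
```

Call:
play_rows(travel=[[-0.4,0,-0.3],[-0.2,0,-0.2],[0,0,-0.2],[0,0,0]], rotation=[[0,0.005,0],[0,0,0],[0,0,0],[0,0,0]], claw=[4,4,4,4])

```text
time_s: 9.22
position: [0.5418, 0.0356, 0.052]
tool_rot: [[0.02, 0.997, 0.071], [-0.007, 0.071, -0.997], [-1.0, 0.02, 0.008]]
ft_force: [-1.1, -0.1, -4.0]
grip_width: 0.0484
```

```bash
python3 -c "
from h import*
look('w6');look('s6','scene')
import cv2
im=cv2.imread('pics/s6.png');cv2.imwrite('pics/s6c.png',cv2.resize(im[235:305,240:330],None,fx=7,fy=7,interpolation=cv2.INTER_CUBIC))"
```

```text
9.27 [0.5419 0.0356 0.0518] [-0.2 -1.4 -3.9] 0.0485
[[0.02, 0.997, 0.071], [-0.007, 0.071, -0.997], [-1.0, 0.02, 0.008]] [ -8.6  32.1  90.6  -0.3  56.1 -12.5]
9.32 [0.5419 0.0356 0.0517] [-3.5  0.5  5.1] 0.0489
[[0.02, 0.997, 0.071], [-0.007, 0.071, -0.997], [-1.0, 0.02, 0.008]] [ -8.6  32.1  90.6  -0.3  56.1 -12.5]
```

View pics/w6.png

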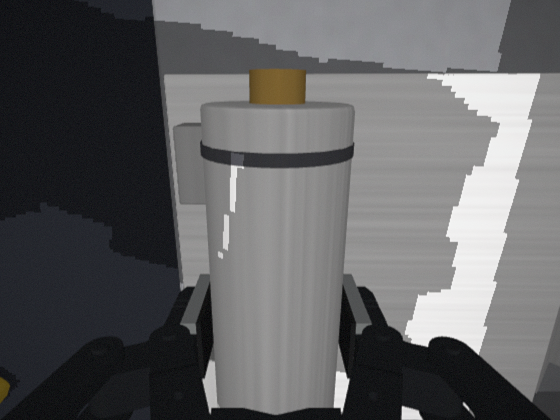

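View pics/s6c.png

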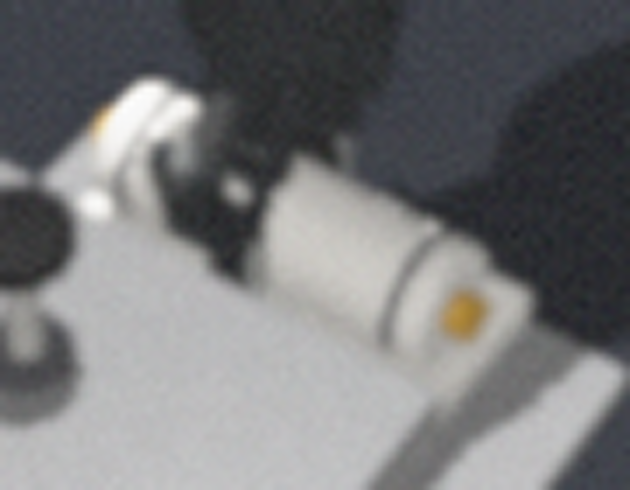

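Call:
play_rows(travel=[[0,0,0],[0,0,0],[0,0,0],[0,0,0]], rotation=[[0,0,0],[0,0,0],[0,0,0],[0,0,0]], claw=[5.4,5.4,5.8,6.2])

```text
time_s: 9.65
position: [0.5428, 0.0353, 0.0507]
tool_rot: [[0.021, 0.997, 0.07], [-0.007, 0.07, -0.997], [-1.0, 0.021, 0.008]]
ft_force: [0.1, 0.7, -0.3]
grip_width: 0.0619
```

```bash
python3 -c "
from h import*
look('w7');look('s7','scene')
import cv2
im=cv2.imread('pics/s7.png');cv2.imwrite('pics/s7c.png',cv2.resize(im[235:305,240:330],None,fx=7,fy=7,interpolation=cv2.INTER_CUBIC))"
```

```text
9.7 [0.5428 0.0353 0.0507] [ 0.1 -0.8 -0.1] 0.0617
[[0.021, 0.997, 0.07], [-0.007, 0.07, -0.997], [-1.0, 0.021, 0.008]] [ -8.6  32.2  90.5  -0.3  56.  -12.5]
9.75 [0.5427 0.0354 0.0508] [ 0.5 -0.4 -0.2] 0.0617
[[0.021, 0.997, 0.07], [-0.007, 0.07, -0.997], [-1.0, 0.02, 0.008]] [ -8.6  32.2  90.5  -0.3  56.  -12.5]
```

View pics/w7.png

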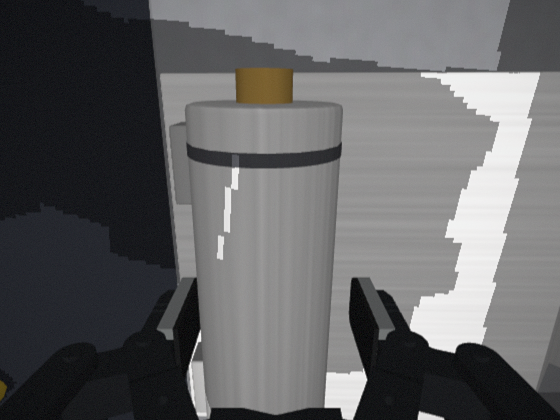

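View pics/s7c.png

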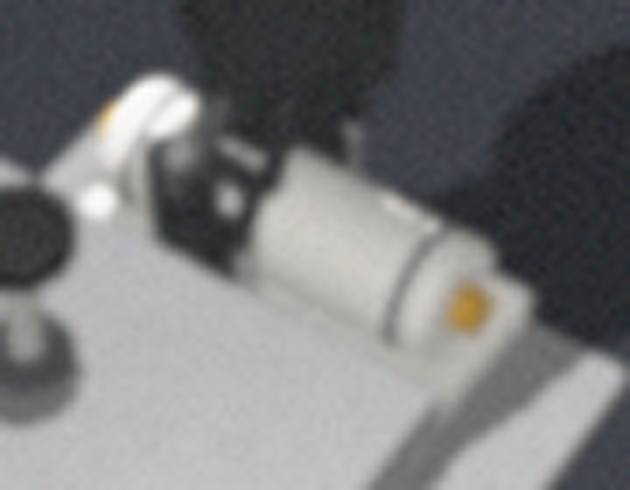

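Call:
play_rows(travel=[[0,0,0],[0,0,0],[0,0,0],[0,0,1.0],[0,0,2],[0,0,3],[0,0,3],[-1,0,3],[-2,0,2],[-2,0,0],[-2,0,0],[-1,0,0]], rotation=[[0,0,0],[0,0,0],[0,0,0],[0,0,0],[0,0,0],[0,0,0],[0,0,0],[0,0.02,0.1],[0,0,0.12],[0,0,0.12],[0,0,0.12],[0,0,0.12]], claw=[8.5,8.5,8.5,8.5,8.5,8.5,8.5,8.5,8.5,8.5,8.5,8.5])

```text
time_s: 10.75
position: [0.4599, 0.0354, 0.2028]
tool_rot: [[0.009, 0.784, 0.621], [-0.009, 0.621, -0.784], [-1.0, 0.001, 0.013]]
ft_force: [0.7, 0.2, 1.1]
grip_width: 0.0849
```

Call:
play_rows(travel=[[-1,0,0],[0,0,0],[0,0,0],[0,0,0],[0,0,0],[0,0,0],[0,0,0],[0,0,0],[0,0,0]], rotation=[[0,0,0.12],[0,0,0.12],[0,0,0.12],[0,0,0.12],[0,0,0.12],[0,0,0.12],[0,0,0.12],[0,0,0.12],[0,0,0]], claw=[2.5,2.5,2.5,2.5,2.5,2.5,2.5,2.5,2.5])

```text
time_s: 11.5
position: [0.4456, 0.0361, 0.2115]
tool_rot: [[0.021, -0.103, 0.994], [0.005, 0.995, 0.103], [-1.0, 0.003, 0.021]]
ft_force: [-0.3, -0.1, 0.2]
grip_width: 0.0252
```

```bash
python3 -c "
from h import*
look('w8');look('t8','top')
import cv2
im=cv2.imread('pics/t8.png');cv2.imwrite('pics/t8c.png',cv2.resize(im[80:220,180:310],None,fx=4.2,fy=4.2,interpolation=cv2.INTER_CUBIC))"
```

```text
11.55 [0.4456 0.0361 0.2116] [ 0.5 -0.2  0.5] 0.0251
[[0.021, -0.097, 0.995], [0.005, 0.995, 0.097], [-1.0, 0.002, 0.022]] [ -10.9   11.9   92.4    0.5   74.5 -106.6]
11.6 [0.4456 0.0361 0.2114] [-0.4 -0.9  0. ] 0.0249
[[0.021, -0.095, 0.995], [0.005, 0.995, 0.095], [-1.0, 0.003, 0.021]] [ -10.9   12.    92.4    0.5   74.5 -106.5]
```

View pics/w8.png

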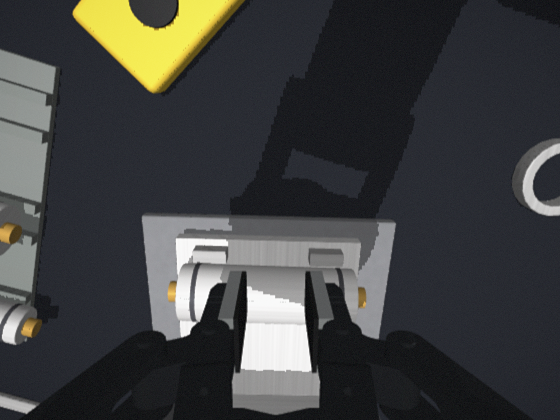

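View pics/t8c.png

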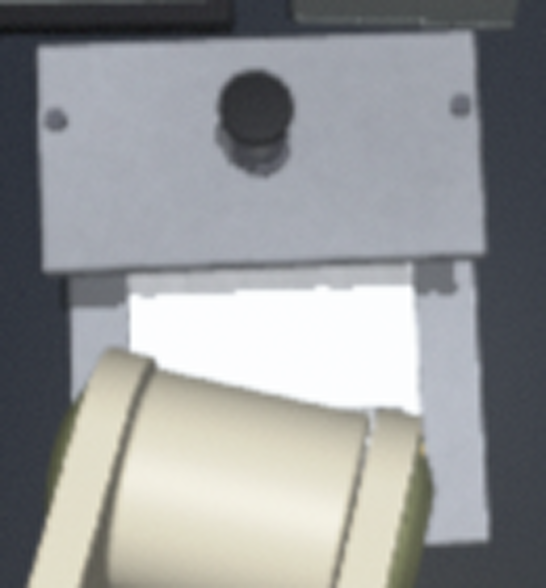

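Call:
play_rows(travel=[[0,0,0],[0,0,0],[0,0,0],[0,0,0],[0,0,0],[0,0,0],[0,0,0],[0,0,-1.5],[1,0,-3],[1,0,-2],[0,0,0]], rotation=[[0.0075,-0.104,-0.0035],[0.0075,-0.104,-0.0035],[0.0075,-0.104,-0.0035],[0.0075,-0.104,-0.0035],[0.0075,-0.104,-0.0035],[0.0075,-0.104,-0.0035],[0.0075,-0.104,-0.0035],[0,0,0],[0,0,0],[0,0,0],[0,0,0]], claw=[2.5,2.5,2.5,2.5,2.5,2.5,2.5,2.5,2.5,2.5,2.5])

```text
time_s: 12.52
position: [0.465, 0.039, 0.1637]
tool_rot: [[0.677, -0.031, 0.735], [0.041, 0.999, 0.004], [-0.734, 0.027, 0.678]]
ft_force: [-0.2, 0.4, 0.4]
grip_width: 0.0247
```

```bash
python3 -c "
from h import*
look('w9');look('s9','scene')"
```

```text
12.57 [0.4645 0.0393 0.1646] [-0.4  0.   0.9] 0.025
[[0.678, -0.037, 0.734], [0.041, 0.999, 0.012], [-0.734, 0.022, 0.679]] [ -18.1    7.6  123.7   61.7   16.5 -165. ]
12.62 [0.4645 0.0393 0.1655] [-0.3  0.2 -0.2] 0.0252
[[0.679, -0.04, 0.733], [0.041, 0.999, 0.016], [-0.733, 0.019, 0.68]] [ -18.2    7.5  123.7   61.5   16.6 -165.1]
```

View pics/w9.png

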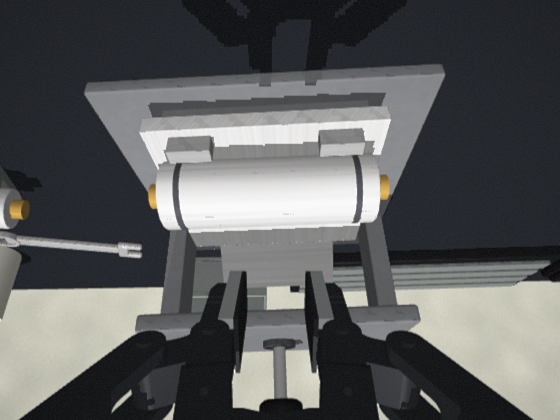

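View pics/s9.png

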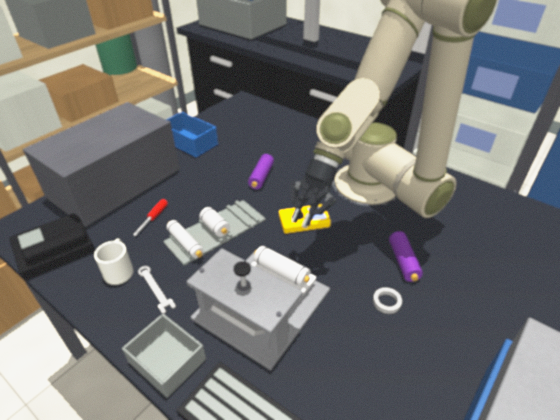

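```bash
cat > kin.py <<'E'
import numpy as np
from scipy.optimize import least_squares
from scipy.spatial.transform import Rotation as R
def fk(q,p):
    r0,L1,L2,h,d6,l=p[:6]
    q=np.radians(q);a=q[1]+q[2]
    A=R.from_euler('ZY',[q[0],q[1]+q[2]])
    wc=R.from_euler('z',q[0]).apply([r0+L1*np.sin(q[1])+L2*np.sin(a),l,h+L1*np.cos(q[1])+L2*np.cos(a)])
    T=A*R.from_euler('Z',q[3])*R.from_euler('Y',q[4])*R.from_euler('Z',q[5])
    Z=T.as_matrix()  # tool x = Z[:,2]
    return wc+d6*Z[:,2],Z
D=[([53.553,21.841,74.386,0,83.857,-12.335],(.225,.502,.231)),([-46.9,14,86.8,0,79.5,-34.4],(.3962,-.2514,.2267)),
([-43.4,25.5,102.7,.1,51.7,-32.5],(.4034,-.2197,.0596)),([-44.6,29.6,104,-.1,45.8,-33.4],(.4038,-.233,.023)),
([-7.7,24.1,81.2,.2,77,-12.2],(.5313,.0476,.1714)),([-8.8,31.6,89.7,-.1,58.4,-12.7],(.5407,.0348,.0601)),([-8.6,32.2,90.5,-.3,56,-12.5],(.5428,.0353,.0507)),
([-10.9,12,92.4,.5,74.5,-106.5],(.4456,.0361,.2115)),([-18.1,7.6,123.7,61.7,16.5,-165],(.4645,.0393,.1646)),([-18.2,7.5,123.7,61.5,16.6,-165.1],(.4645,.0393,.1655))]
P=least_squares(lambda p:np.ravel([fk(q,p)[0]-x for q,x in D]),[0,.3,.4,.2,.2,.1])
p=P.x
def M(): return None
def ik(pos,Rt,q0):
    # tool_rot columns x=Z[:,2]; y offset constant K
    def f(q):
        x,Z=fk(q,p);return np.r_[(x-pos)*10,((Z@K)-Rt).ravel()]
    return least_squares(f,q0)
# K: Z@K = tool_rot
T0=np.array([[.678,-.037,.734],[.041,.999,.012],[-.734,.022,.679]])
K=np.round(fk(D[8][0],p)[1].T@T0,2)
T1=np.array([[-.001,.409,.913],[-.001,.913,-.409],[-1,-.001,0]])
if __name__=='__main__':
    print(p,np.abs(P.fun).max(),np.round(P.fun.reshape(-1,3)*1000,1));print(K,np.round(fk(D[0][0],p)[1].T@T1,2))
E
python3 kin.py
```

```text
[-0.0038721   0.48155718  0.33115392  0.03905051  0.21006215  0.11986957] 0.025226410835341384 [[-21.9 -25.2   9.1]
 [-10.2  14.4   7.5]
 [ 16.3 -11.8  -0.8]
 [ 19.1 -16.1  -3.7]
 [-15.9   4.4  10. ]
 [  3.8   1.9   7. ]
 [  5.1   2.1   6.9]
 [ -9.2   3.7   6.2]
 [  8.5 -12.5 -21. ]
 [  8.1 -13.  -21.3]]
[[ 0. -1. -0.]
 [-0.  0. -1.]
 [ 1.  0. -0.]] [[-0. -1.  0.]
 [ 0. -0. -1.]
 [ 1. -0. -0.]]
```

```bash
sed -i 's/r0,L1,L2,h,d6,l=p\[:6\]/r0,L1,L2,h,d6,l,e,e1=p/; s/L2\*np.sin(a),l/L2*np.sin(a)+e*np.cos(a)+e1*np.cos(q[1]),l/; s/L2\*np.cos(a)\])/L2*np.cos(a)-e*np.sin(a)-e1*np.sin(q[1])])/; s/\.2,\.1\])/.2,.1,0,0])/' kin.py; python3 kin.py
```

```text
[-0.00059697  0.53696938  0.35104546  0.13075668  0.25751662  0.1174625
  0.10306028  0.00065026] 0.00040714807660008345 [[-0.4 -0.1 -0.1]
 [-0.2  0.1  0.4]
 [-0.   0.4 -0.1]
 [-0.4 -0.3  0.1]
 [ 0.2 -0.  -0.1]
 [ 0.1 -0.  -0.3]
 [ 0.3  0.2  0.3]
 [ 0.3 -0.1 -0.2]
 [ 0.1  0.2  0.2]
 [-0.1 -0.3 -0.2]]
[[ 0. -1. -0.]
 [-0.  0. -1.]
 [ 1.  0. -0.]] [[-0. -1.  0.]
 [ 0. -0. -1.]
 [ 1. -0. -0.]]
```

```bash
cat > plan.py <<'E'
from kin import *
from h import FX
def Rt(L,flip,yaw=4.14):
    L=np.radians(L);w=np.radians(yaw);fx=np.array([np.cos(w),np.sin(w),0]);fy=np.array([-np.sin(w),np.cos(w),0])
    x=np.sin(L)*fx-np.array([0,0,np.cos(L)]);y=fy*(-1 if flip else 1);return np.c_[x,y,np.cross(x,y)]
if __name__=='__main__':
  for L in(25,30,35,40,43):
    for X,zz in((-.21,.10),(-.21,.052),(-.187,.052),(-.12,.0555),(-.054,.059)):
      pos=FX((X,0,zz));best=None
      for q4 in(0,60,100,-60):
        s=ik(pos,Rt(L,1),[-12,25,100,q4,30,20-q4*.8])
        if best is None or s.cost<best.cost-1e-9:best=s
      q=best.x;print(L,X,zz,np.round(q,1),'%.1e'%best.cost)
E
python3 plan.py
```

```text
25 -0.21 0.1 [-14.4  17.4 114.1  18.   25.8  56.8] 1.4e-19
25 -0.21 0.052 [-14.4  23.5 117.4  27.3  17.   46.8] 6.5e-26
25 -0.187 0.052 [-13.3  24.9 113.9  23.4  18.6  51.8] 7.4e-15
25 -0.12 0.0555 [-10.7  28.8 103.4  15.3  24.3  62.5] 7.5e-18
25 -0.054 0.059 [-8.8 33.  92.7 10.8 30.3 68.8] 1.8e-21
30 -0.21 0.1 [-15.5  17.1 117.7  30.8  19.1  43.4] 1.8e-15
30 -0.21 0.052 [-15.5  23.9 121.1  56.4  11.6  17. ] 2.1e-27
30 -0.187 0.052 [-14.3  25.1 117.6  46.9  12.5  27.7] 2.4e-17
30 -0.12 0.0555 [-11.4  28.6 107.1  27.3  17.   50.2] 6.5e-15
30 -0.054 0.059 [-9.4 32.5 96.5 17.6 22.6 61.9] 3.4e-20
35 -0.21 0.1 [-16.7  17.4 121.4  56.2  14.2  17.3] 6.0e-18
35 -0.21 0.052 [-16.7  24.8 124.8 103.2  12.1 -30.7] 4.2e-22
35 -0.187 0.052 [-15.3  25.9 121.2  92.6  11.  -18.8] 7.9e-15
35 -0.12 0.0555 [-12.1  28.9 110.6  55.   11.3  22.1] 1.4e-15
35 -0.054 0.059 [ -9.9  32.5 100.1  31.5  15.4  47.9] 2.6e-28
40 -0.21 0.1 [-17.9  18.3 125.1  95.   14.  -22.3] 2.5e-26
40 -0.21 0.052 [-17.9  26.5 128.4 131.8  18.9 -60.6] 5.7e-22
40 -0.187 0.052 [-16.3  27.3 124.7 127.5  16.5 -54.7] 1.8e-20
40 -0.12 0.0555 [-12.9  29.7 114.1 102.9  11.1 -26.3] 2.2e-24
40 -0.054 0.059 [-10.4  32.9 103.5  64.2  10.3  14.9] 2.5e-26
43 -0.21 0.1 [-18.6  19.1 127.3 114.4  16.9 -42.4] 1.9e-21
43 -0.21 0.052 [-18.6  28.  130.6 140.3  24.4 -69.9] 1.5e-16
43 -0.187 0.052 [-17.   28.5 126.8 138.   21.5 -65.8] 4.2e-21
43 -0.12 0.0555 [-13.3  30.4 116.1 124.2  14.3 -47.9] 1.0e-17
43 -0.054 0.059 [-10.8  33.3 105.5  94.5  10.1 -15.6] 3.9e-26
```

```bash
python3 - <<'E'
from plan import *
for yaw in(4.14,):
 for L in(45,47,50):
  q=None
  for X,zz in((-.21,.16),(-.21,.10),(-.21,.052),(-.187,.052),(-.155,.0535),(-.12,.0555),(-.085,.057),(-.054,.059),(-.045,.059)):
    pos=FX((X,0,zz));best=None
    for q0 in ([[-12,25,100,q4,30,20-q4*.8] for q4 in(60,100,140)]):
        s=ik(pos,Rt(L,1,yaw),q0)
        if best is None or s.cost<best.cost-1e-9:best=s
    q=best.x;print(yaw,L,X,zz,np.round(q,1),'%.1e'%best.cost)
E
```

```text
4.14 45 -0.21 0.16 [-19.2  10.2 123.6  77.5  16.6  -3.9] 3.4e-26
4.14 45 -0.21 0.1 [-19.2  19.9 128.8 123.7  19.7 -52.3] 1.4e-15
4.14 45 -0.21 0.052 [-19.2  29.1 132.  144.1  28.5 -74.4] 1.5e-24
4.14 45 -0.187 0.052 [-17.4  29.5 128.2 142.6  25.3 -71. ] 1.8e-25
4.14 45 -0.155 0.0535 [-15.4  30.1 123.  139.1  21.2 -65.2] 6.3e-19
4.14 45 -0.12 0.0555 [-13.6  31.  117.4 133.3  17.2 -57.3] 2.4e-22
4.14 45 -0.085 0.057 [-12.1  32.4 111.8 124.5  13.9 -46.9] 5.8e-17
4.14 45 -0.054 0.059 [-11.   33.7 106.8 112.3  11.5 -33.6] 5.8e-16
4.14 45 -0.045 0.059 [-10.7  34.1 105.3 108.4  11.  -29.3] 3.1e-18
4.14 47 -0.21 0.16 [-19.7  10.6 125.   90.1  17.2 -16.9] 5.3e-23
4.14 47 -0.21 0.1 [-19.7  20.8 130.2 130.8  22.9 -59.9] 2.5e-25
4.14 47 -0.21 0.052 [-19.7  30.4 133.4 146.9  32.7 -78. ] 6.3e-25
4.14 47 -0.187 0.052 [-17.9  30.6 129.6 146.   29.3 -74.9] 1.1e-25
4.14 47 -0.155 0.0535 [-15.8  30.9 124.3 143.7  24.8 -70.1] 4.6e-15
4.14 47 -0.12 0.0555 [-13.9  31.7 118.6 139.7  20.5 -64. ] 2.8e-20
4.14 47 -0.085 0.057 [-12.3  32.9 113.  133.8  16.7 -56.4] 6.5e-25
4.14 47 -0.054 0.059 [-11.2  34.1 108.  125.5  13.7 -46.9] 1.2e-18
4.14 47 -0.045 0.059 [-10.9  34.6 106.6 122.8  13.  -43.8] 2.0e-21
4.14 50 -0.21 0.16 [-20.5  11.4 127.2 107.   19.5 -34.4] 1.6e-24
4.14 50 -0.21 0.1 [-20.5  22.4 132.4 138.2  28.6 -68.2] 3.5e-22
4.14 50 -0.21 0.052 [-20.5  32.7 135.5 149.9  39.6 -82.4] 6.2e-26
4.14 50 -0.187 0.052 [-18.5  32.5 131.6 149.6  35.7 -79.5] 2.9e-27
4.14 50 -0.155 0.0535 [-16.3  32.5 126.2 148.4  30.7 -75.6] 4.0e-26
4.14 50 -0.12 0.0555 [-14.3  32.9 120.4 146.1  25.8 -71. ] 2.1e-17
4.14 50 -0.085 0.057 [-12.7  33.9 114.8 142.8  21.6 -65.8] 4.6e-21
4.14 50 -0.054 0.059 [-11.5  34.9 109.8 138.2  18.  -59.8] 1.2e-24
4.14 50 -0.045 0.059 [-11.2  35.3 108.3 136.7  17.2 -58. ] 1.6e-26
```

Call:
play_rows(travel=[[0,0,0],[0,0,0],[0,0,0],[0,0,0],[0,0,0],[0,0,0],[0,0,0],[0,0,0],[0,0,0],[0,0,0],[0,0,0],[0,0,0]], rotation=[[0.081,0.005,-0.088],[0.081,0.005,-0.088],[0.081,0.005,-0.088],[0.081,0.005,-0.088],[0.081,0.005,-0.088],[0.081,0.005,-0.088],[0.081,0.005,-0.088],[0.081,0.005,-0.088],[0.081,0.005,-0.088],[0.081,0.005,-0.088],[0.081,0.005,-0.088],[0.081,0.005,-0.088]], claw=[2.5,2.5,2.5,2.5,2.5,2.5,2.5,2.5,2.5,2.5,2.5,2.5])

```text
time_s: 13.62
position: [0.4634, 0.0402, 0.182]
tool_rot: [[0.691, 0.715, 0.107], [0.026, 0.124, -0.992], [-0.722, 0.688, 0.067]]
ft_force: [0.6, 0.8, 0.1]
grip_width: 0.0249
```

```bash
cat > turn.py <<'E'
from plan import *
from rig import env
import sys
L=float(sys.argv[1]);o=env.observe()
d=(R.from_matrix(Rt(L,int(sys.argv[2])))*R.from_matrix(np.array(o['tool_rot'])).inv()).as_rotvec()
print(o['time_s'],'rotvec',np.round(d,4),'pos',np.round(o['position'],4),'q',np.round(o['q'],1),'F',np.round(o['ft_force'],1),'T',np.round(o['wrist_torque'],2))
w=.0723;v=np.array(o['position'])-[.6915,.0483,0];print('fix',np.round(R.from_rotvec([0,0,-w]).apply(v),4))
E
python3 turn.py 47 1
```

```text
13.6167 rotvec [ 1.1838  0.0223 -1.1413] pos [0.4634 0.0402 0.182 ] q [-17.4   5.2 122.7  54.   16.6 -72.8] F [0.6 0.8 0.1] T [-0.03  0.36  0.03]
fix [-0.2281  0.0084  0.182 ]
```

Call:
play_rows(travel=[[0,-0.1,-0.2],[0,-0.1,-0.2],[0,-0.1,-0.2],[0,-0.1,-0.2],[0,-0.1,-0.2],[0,-0.1,-0.2],[0,-0.1,-0.2],[0,-0.1,-0.2],[0,0,-0.2],[0,0,-0.2],[0,0,-0.2],[0,0,-0.2]], rotation=[[0.087,0.002,-0.083],[0.087,0.002,-0.083],[0.087,0.002,-0.083],[0.087,0.002,-0.083],[0.087,0.002,-0.083],[0.087,0.002,-0.083],[0.087,0.002,-0.083],[0.087,0.002,-0.083],[0.087,0.002,-0.083],[0.087,0.002,-0.083],[0.087,0.002,-0.083],[0.087,0.002,-0.083]], claw=[2.5,2.5,2.5,2.5,2.5,2.5,2.5,2.5,2.5,2.5,2.5,2.5])

```text
time_s: 14.62
position: [0.4633, 0.0334, 0.1761]
tool_rot: [[0.744, 0.179, -0.644], [0.046, -0.975, -0.218], [-0.667, 0.132, -0.733]]
ft_force: [-0.9, 0.2, 0.7]
grip_width: 0.0245
```

```bash
python3 turn.py 47 1
```

```text
14.6167 rotvec [ 0.1298  0.029  -0.1102] pos [0.4633 0.0334 0.1761] q [-21.    6.6 126.8  86.4  18.1 -23.4] F [-0.9  0.2  0.7] T [-0.04  0.32  0.  ]
fix [-0.2287  0.0016  0.1761]
```

Call:
play_rows(travel=[[0.1,0,-0.8],[0.1,0,-0.8],[0.1,0,-0.8],[0.1,0,-0.8],[0.1,0,-0.8],[0.1,0,-0.8],[0.1,0,-0.8],[0.1,0,-0.8],[0.1,0,-0.8],[0,0,-0.8],[0,0,-0.8],[0,0,0]], rotation=[[0.06,0.014,-0.055],[0.06,0.014,-0.055],[0,0,0],[0,0,0],[0,0,0],[0,0,0],[0,0,0],[0,0,0],[0,0,0],[0,0,0],[0,0,0],[0,0,0]], claw=[2.5,2.5,2.5,2.5,2.5,2.5,2.5,2.5,2.5,2.5,2.5,2.5])

```text
time_s: 15.62
position: [0.4782, 0.0349, 0.1058]
tool_rot: [[0.762, 0.093, -0.64], [0.052, -0.995, -0.082], [-0.645, 0.029, -0.764]]
ft_force: [0.2, 0.0, 0.2]
grip_width: 0.0247
```

```bash
python3 turn.py 47 1; python3 -c "
from h import*
look('w10');look('s10','scene')
import cv2
im=cv2.imread('pics/s10.png');cv2.imwrite('pics/s10c.png',cv2.resize(im[180:320,220:380],None,fx=4,fy=4,interpolation=cv2.INTER_CUBIC))"
```

```text
15.6167 rotvec [ 0.0246  0.0514 -0.0211] pos [0.4782 0.0349 0.1058] q [-20.2  21.  132.4 137.   27.3 -68.6] F [0.2 0.  0.2] T [-0.02  0.39  0.03]
fix [-0.2137  0.0021  0.1058]
15.67 [0.4783 0.035  0.1064] [-0.2 -0.4  0.6] 0.0251
[[0.763, 0.092, -0.64], [0.052, -0.995, -0.081], [-0.645, 0.029, -0.764]] [-20.2  20.9 132.4 136.9  27.2 -68.4]
15.72 [0.4782 0.0349 0.1065] [ 0.1 -0.6 -0.4] 0.0249
[[0.763, 0.092, -0.64], [0.052, -0.995, -0.081], [-0.645, 0.029, -0.764]] [-20.2  20.8 132.4 136.9  27.1 -68.4]
```

View pics/w10.png

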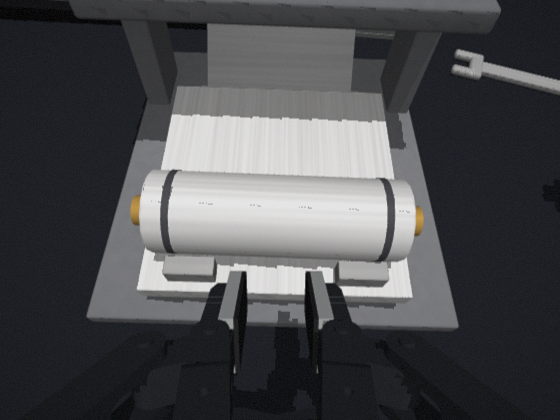

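View pics/s10c.png

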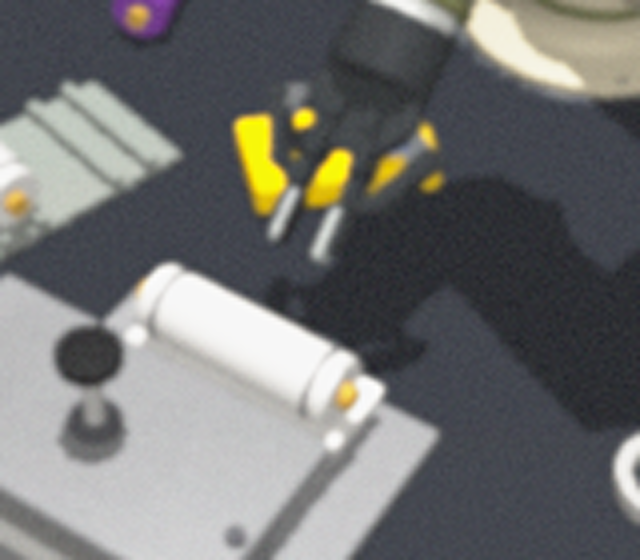

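Call:
play_rows(travel=[[0,-0.1,-0.8],[0,-0.1,-0.8],[0,0,-0.8],[0,0,-0.8],[0,0,-0.8],[0,0,-0.8],[0,0,-0.5],[0,0,0]], rotation=[[0.025,0.05,-0.02],[0,0,0],[0,0,0],[0,0,0],[0,0,0],[0,0,0],[0,0,0],[0,0,0]], claw=[2.5,2.5,2.5,2.5,2.5,2.5,2.5,2.5])

```text
time_s: 16.38
position: [0.4826, 0.0333, 0.0625]
tool_rot: [[0.745, 0.08, -0.662], [0.057, -0.997, -0.057], [-0.664, 0.005, -0.747]]
ft_force: [0.7, 0.3, 0.2]
grip_width: 0.0249
```

```bash
python3 turn.py 47 1
```

```text
16.3833 rotvec [ 0.0033  0.0241 -0.0082] pos [0.4826 0.0333 0.0625] q [-20.1  29.1 133.7 145.8  33.3 -77.6] F [0.7 0.3 0.2] T [-0.01  0.32  0.03]
fix [-2.094e-01  2.000e-04  6.250e-02]
```

Call:
play_rows(travel=[[-0.1,0,-0.6],[0,0,-0.5],[0,0,-0.2],[0,0,0]], rotation=[[0.003,0.024,-0.008],[0,0.01,0],[0,0,0],[0,0,0]], claw=[2.5,2.5,2.5,2.5])

```text
time_s: 16.72
position: [0.4831, 0.0336, 0.0526]
tool_rot: [[0.727, 0.076, -0.682], [0.054, -0.997, -0.053], [-0.684, 0.001, -0.729]]
ft_force: [-0.4, -0.6, 0.2]
grip_width: 0.0251
```

```bash
python3 turn.py 47 1; python3 -c "
from h import*
look('w11');look('s11','scene')
import cv2
im=cv2.imread('pics/s11.png');cv2.imwrite('pics/s11c.png',cv2.resize(im[200:310,230:350],None,fx=5,fy=5,interpolation=cv2.INTER_CUBIC))"
```

```text
16.7167 rotvec [ 0.0015 -0.0032 -0.0034] pos [0.4831 0.0336 0.0526] q [-19.5  30.2 133.1 146.3  32.1 -77.4] F [-0.4 -0.6  0.2] T [-0.07  0.38  0.03]
fix [-0.2089  0.0004  0.0526]
16.77 [0.4832 0.0336 0.0527] [0.4 0.4 0.1] 0.0249
[[0.727, 0.076, -0.682], [0.054, -0.997, -0.053], [-0.684, 0.001, -0.729]] [-19.5  30.1 133.1 146.3  32.  -77.4]
16.82 [0.483  0.0336 0.0526] [ 0.3  0.5 -0.3] 0.0252
[[0.727, 0.075, -0.683], [0.054, -0.997, -0.052], [-0.685, 0.001, -0.729]] [-19.5  30.2 133.1 146.3  32.  -77.4]
```

View pics/w11.png

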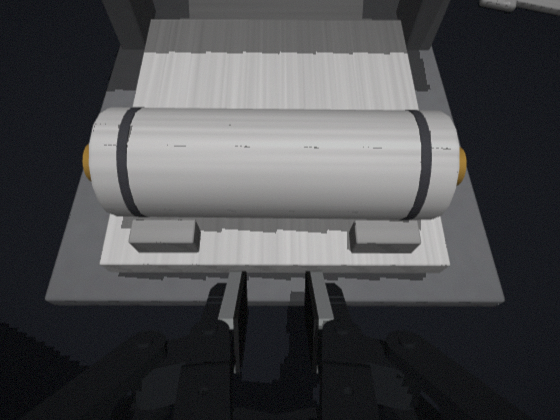

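View pics/s11c.png

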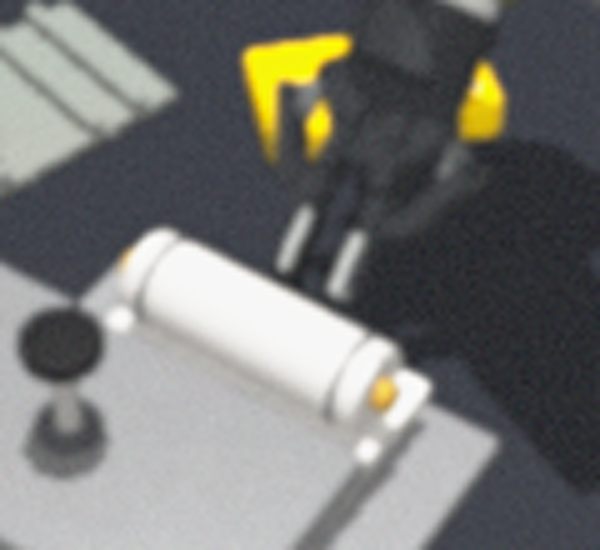

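Call:
play_rows(travel=[[0.4,0.03,-0.1],[0.4,0.03,-0.1],[0.4,0.03,0],[0.4,0.03,0],[0.3,0.02,0]], rotation=[[0,0,0],[0,0,0],[0,0,0],[0,0,0],[0,0,0]], claw=[2.5,2.5,2.5,2.5,2.5])

```text
time_s: 17.23
position: [0.5037, 0.0351, 0.0511]
tool_rot: [[0.728, 0.075, -0.682], [0.054, -0.997, -0.052], [-0.684, 0.001, -0.73]]
ft_force: [-0.3, 0.4, 0.0]
grip_width: 0.0252
```

```bash
python3 turn.py 47 1
```

```text
17.2333 rotvec [ 0.0014 -0.0024 -0.0031] pos [0.5037 0.0351 0.0511] q [-17.9  30.6 129.7 145.9  29.4 -75.2] F [-0.3  0.4  0. ] T [-0.03  0.31  0.04]
fix [-0.1883  0.0004  0.0511]
```

Call:
play_rows(travel=[[0.3,0.02,0.01],[0.3,0.02,0.015],[0.3,0.02,0.015],[0.3,0.02,0.015],[0.3,0.02,0.015]], rotation=[[0,0,0],[0,0,0],[0,0,0],[0,0,0],[0,0,0]], claw=[2.5,2.5,2.5,2.5,2.5])

```text
time_s: 17.65
position: [0.5201, 0.0365, 0.0516]
tool_rot: [[0.727, 0.076, -0.683], [0.054, -0.997, -0.052], [-0.685, 0.001, -0.729]]
ft_force: [-0.7, -0.4, -0.2]
grip_width: 0.0248
```

```bash
python3 turn.py 47 1; python3 -c "
from h import*
look('w12')"
```

```text
17.65 rotvec [ 0.0013 -0.0034 -0.0034] pos [0.5201 0.0365 0.0516] q [-16.8  30.8 127.  144.8  27.  -72.6] F [-0.7 -0.4 -0.2] T [-0.03  0.37 -0.  ]
fix [-0.1719  0.0006  0.0516]
17.7 [0.5207 0.0364 0.0518] [ 1.7 -0.4 -0.7] 0.0248
[[0.728, 0.076, -0.682], [0.054, -0.997, -0.053], [-0.684, 0.001, -0.73]] [-16.7  30.8 126.9 144.8  27.  -72.6]
```

View pics/w12.png

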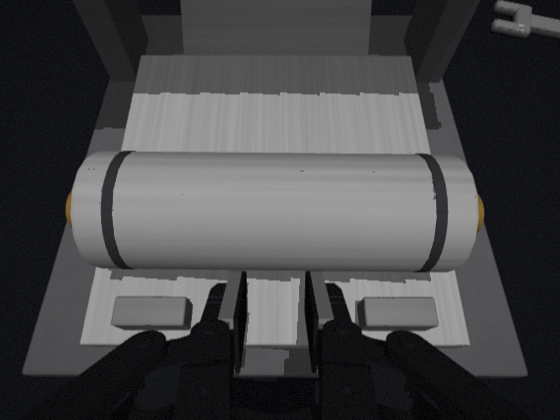

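Call:
play_rows(travel=[[0.35,0.025,0.02],[0.35,0.025,0.02],[0.35,0.025,0.02],[0.35,0.025,0.02],[0.35,0.025,0.02],[0.35,0.025,0.02],[0.35,0.025,0.02],[0.35,0.025,0.02],[0.35,0.025,0.02],[0.35,0.025,0.02],[0.35,0.025,0.02],[0.35,0.025,0.02]], rotation=[[0,0,0],[0,0,0],[0,0,0],[0,0,0],[0,0,0],[0,0,0],[0,0,0],[0,0,0],[0,0,0],[0,0,0],[0,0,0],[0,0,0]], claw=[2.5,2.5,2.5,2.5,2.5,2.5,2.5,2.5,2.5,2.5,2.5,2.5])

```text
time_s: 18.7
position: [0.5665, 0.0397, 0.0542]
tool_rot: [[0.727, 0.075, -0.683], [0.054, -0.997, -0.052], [-0.685, 0.001, -0.729]]
ft_force: [-1.7, -0.2, 0.1]
grip_width: 0.0247
```

```bash
python3 turn.py 47 1; python3 -c "
from h import*
look('w13')"
```

```text
18.7 rotvec [ 0.0013 -0.0038 -0.0031] pos [0.5665 0.0397 0.0542] q [-14.1  31.6 119.4 139.9  20.9 -64.7] F [-1.7 -0.2  0.1] T [-0.05  0.43 -0.01]
fix [-0.1253  0.0005  0.0542]
18.75 [0.5672 0.0397 0.0545] [ 0.3 -0.6  0.8] 0.0248
[[0.727, 0.075, -0.682], [0.054, -0.997, -0.052], [-0.684, 0.001, -0.729]] [-14.1  31.7 119.3 139.9  20.9 -64.7]
```

View pics/w13.png

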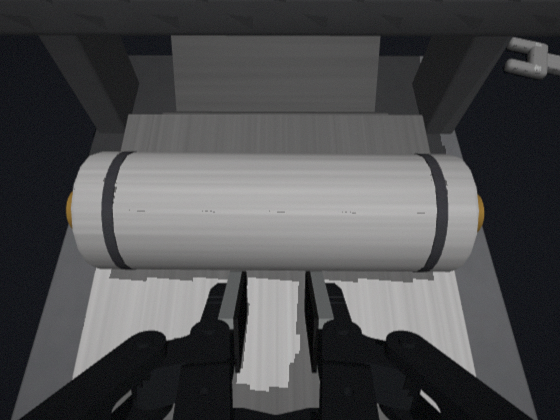

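Call:
play_rows(travel=[[0.35,0.025,0.02],[0.35,0.025,0.02],[0.35,0.025,0.02],[0.35,0.025,0.02],[0.35,0.025,0.02],[0.35,0.025,0.02],[0.35,0.025,0.02],[0.35,0.025,0.02],[0.35,0.025,0.02],[0.35,0.025,0.02]], rotation=[[0,0,0],[0,0,0],[0,0,0],[0,0,0],[0,0,0],[0,0,0],[0,0,0],[0,0,0],[0,0,0],[0,0,0]], claw=[2.5,2.5,2.5,2.5,2.5,2.5,2.5,2.5,2.5,2.5])

```text
time_s: 19.58
position: [0.6053, 0.0425, 0.0564]
tool_rot: [[0.727, 0.075, -0.683], [0.054, -0.997, -0.052], [-0.685, 0.001, -0.729]]
ft_force: [-1.1, 0.0, -0.3]
grip_width: 0.0252
```

```bash
python3 turn.py 47 1; python3 -c "
from h import*
look('w14')
look('s14','scene')"
```

```text
19.5833 rotvec [ 0.0013 -0.0038 -0.003 ] pos [0.6053 0.0425 0.0564] q [-12.4  32.9 113.1 133.2  16.6 -56.1] F [-1.1  0.  -0.3] T [-0.06  0.36  0.06]
fix [-0.0864  0.0004  0.0564]
19.63 [0.6061 0.0424 0.0567] [ 0.9 -0.7  0.4] 0.0252
[[0.727, 0.075, -0.682], [0.054, -0.997, -0.052], [-0.684, 0.001, -0.729]] [-12.4  32.9 113.  133.2  16.6 -56. ]
19.68 [0.6057 0.0425 0.0566] [-0.2 -0.1  0.2] 0.0251
[[0.727, 0.075, -0.682], [0.054, -0.997, -0.053], [-0.684, 0.001, -0.729]] [-12.4  32.9 113.1 133.2  16.7 -56.1]
```

View pics/w14.png

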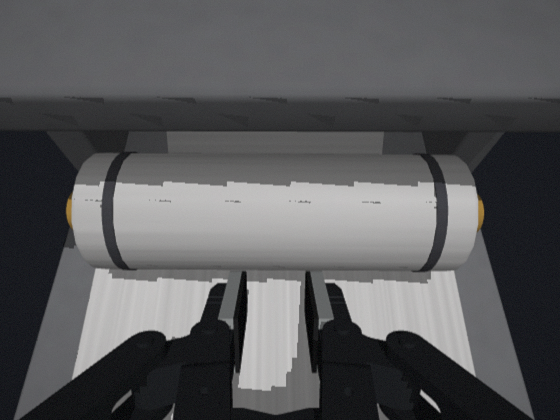

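View pics/s14.png

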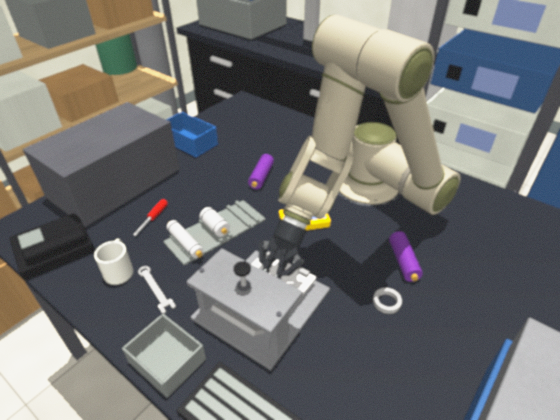

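Call:
play_rows(travel=[[0.35,0.025,0.02],[0.35,0.025,0.02],[0.35,0.025,0.02],[0.35,0.025,0.02],[0.35,0.025,0.02],[0.35,0.025,0.02],[0.3,0.02,0.02]], rotation=[[0,0,0],[0,0,0],[0,0,0],[0,0,0],[0,0,0],[0,0,0],[0,0,0]], claw=[2.5,2.5,2.5,2.5,2.5,2.5,2.5])

```text
time_s: 20.27
position: [0.6313, 0.0444, 0.0578]
tool_rot: [[0.726, 0.075, -0.683], [0.054, -0.997, -0.052], [-0.685, 0.001, -0.728]]
ft_force: [-1.5, -0.6, 0.3]
grip_width: 0.0251
```

```bash
python3 turn.py 47 1; python3 -c "
from h import*
look('w15')"
```

```text
20.2667 rotvec [ 0.0014 -0.0041 -0.0029] pos [0.6313 0.0444 0.0578] q [-11.4  33.9 108.9 126.4  14.1 -48.2] F [-1.5 -0.6  0.3] T [-0.01  0.47 -0.02]
fix [-0.0604  0.0004  0.0578]
20.32 [0.6318 0.0443 0.0581] [ 0.1 -0.2  0. ] 0.0249
[[0.727, 0.075, -0.682], [0.054, -0.997, -0.052], [-0.684, 0.001, -0.729]] [-11.4  33.9 108.9 126.4  14.1 -48.1]
```

View pics/w15.png

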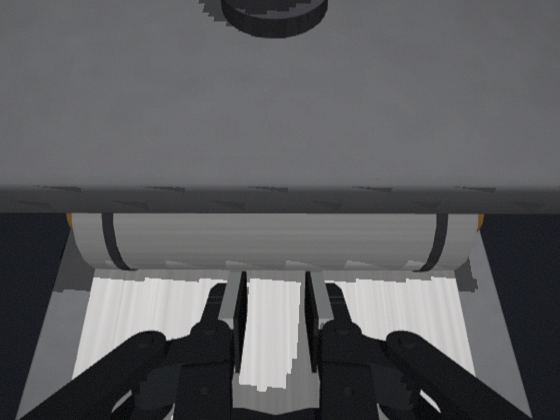

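Call:
play_rows(travel=[[0.3,0.02,0.015],[0.3,0.02,0.015],[0.3,0.02,0.015],[0.25,0.02,0.01]], rotation=[[0,0,0],[0,0,0],[0,0,0],[0,0,0]], claw=[2.5,2.5,2.5,2.5])

```text
time_s: 20.65
position: [0.6442, 0.0452, 0.0585]
tool_rot: [[0.727, 0.075, -0.683], [0.054, -0.997, -0.052], [-0.685, 0.001, -0.729]]
ft_force: [0.0, 0.0, 0.1]
grip_width: 0.0249
```

```bash
python3 turn.py 47 1; python3 -c "
from h import*
look('w16')"
```

```text
20.65 rotvec [ 0.0014 -0.0038 -0.003 ] pos [0.6442 0.0452 0.0585] q [-10.9  34.4 106.8 122.3  13.1 -43.6] F [0.  0.  0.1] T [-0.01  0.31  0.03]
fix [-0.0474  0.0004  0.0585]
20.7 [0.6446 0.0452 0.0586] [0.8 0.6 0.7] 0.025
[[0.727, 0.075, -0.682], [0.054, -0.997, -0.052], [-0.684, 0.001, -0.729]] [-10.9  34.5 106.8 122.2  13.  -43.5]
```

View pics/w16.png

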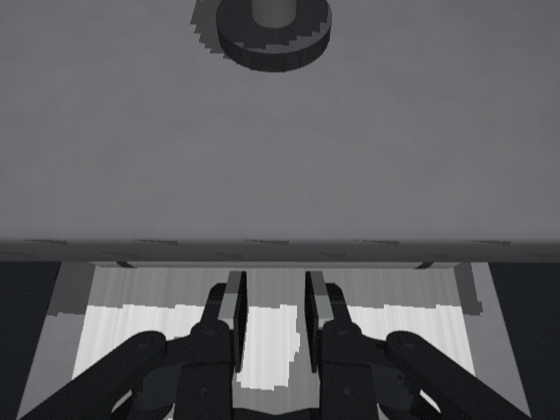

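Call:
play_rows(travel=[[-0.7,-0.05,0],[-0.9,-0.06,0],[-0.9,-0.06,0],[-0.9,-0.06,0.2],[-0.9,-0.06,0.2],[-0.9,-0.06,0.2],[-0.9,-0.06,0.2],[0,0,0]], rotation=[[0,0,0],[0,0,0],[0,0,0],[0,0,0],[0,0,0],[0,0,0],[0,0,0],[0,0,0]], claw=[2.5,2.5,2.5,2.5,2.5,2.5,2.5,2.5])

```text
time_s: 21.37
position: [0.5822, 0.0411, 0.0675]
tool_rot: [[0.729, 0.076, -0.681], [0.054, -0.997, -0.053], [-0.683, 0.002, -0.731]]
ft_force: [-0.2, -0.4, -1.5]
grip_width: 0.0249
```

```bash
python3 turn.py 47 1; python3 -c "
from h import*
look('w17');look('s17','scene')
import cv2
im=cv2.imread('pics/s17.png');cv2.imwrite('pics/s17c.png',cv2.resize(im[240:365,180:335],None,fx=4.5,fy=4.5,interpolation=cv2.INTER_CUBIC))"
```

```text
21.3667 rotvec [ 0.0017 -0.0009 -0.0038] pos [0.5822 0.0411 0.0675] q [-13.4  30.4 116.4 133.4  17.7 -57.2] F [-0.2 -0.4 -1.5] T [-0.05  0.37 -0.  ]
fix [-0.1095  0.0007  0.0675]
21.42 [0.5831 0.041  0.0676] [-0.1 -0.2 -0.3] 0.025
[[0.729, 0.076, -0.68], [0.054, -0.997, -0.053], [-0.682, 0.002, -0.731]] [-13.3  30.5 116.3 133.4  17.7 -57.1]
21.47 [0.5837 0.0409 0.0677] [-0.4 -0.4 -0. ] 0.0253
[[0.73, 0.076, -0.68], [0.054, -0.997, -0.053], [-0.682, 0.002, -0.732]] [-13.3  30.5 116.2 133.4  17.7 -57.1]
```

View pics/w17.png

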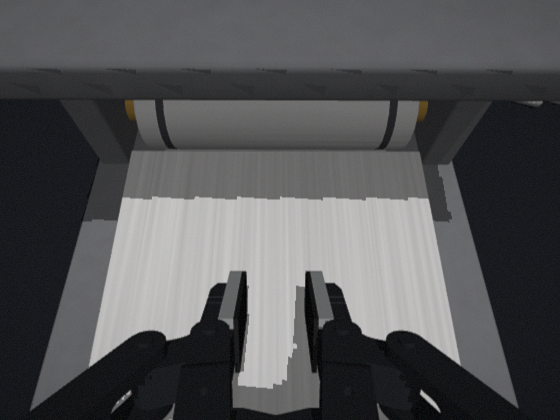

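View pics/s17c.png

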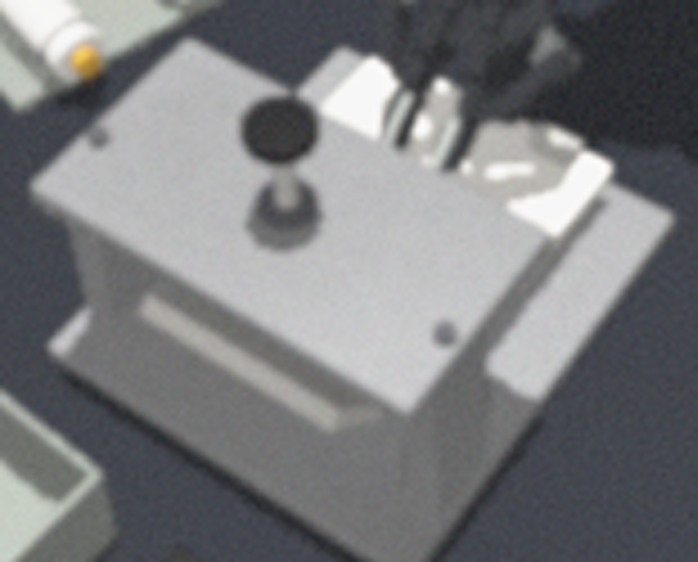

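Call:
play_rows(travel=[[-1.2,-0.1,0.5],[-1.2,-0.1,0.8],[-1.2,-0.1,1.2],[-1.2,-0.1,1.5],[-1.2,-0.1,1.8],[-1.2,0,2],[-0.6,0,2],[0,0,2],[0,0,2],[0,0,2],[0,0,2],[0,0,2]], rotation=[[0,0,0],[0,0,0],[0,0,0],[0,0,0],[0,0,0],[-0.008,0.1,0],[-0.008,0.1,0],[-0.008,0.1,0],[-0.008,0.1,0],[-0.008,0.1,0],[-0.008,0.1,0],[-0.008,0.1,0]], claw=[0,0,0,0,0,0,0,0,0,0,0,0])

```text
time_s: 22.47
position: [0.5313, 0.0651, 0.1716]
tool_rot: [[0.592, 0.156, -0.791], [0.163, -0.984, -0.072], [-0.789, -0.086, -0.608]]
ft_force: [0.4, 1.8, -0.8]
grip_width: 0.0001
```

```bash
python3 turn.py 0 1
```

```text
22.4667 rotvec [-0.1573  0.6422 -0.0535] pos [0.5313 0.0651 0.1716] q [-14.5  13.3 109.8  39.6  28.7  37.7] F [ 0.4  1.8 -0.8] T [-0.08  0.29  0.02]
fix [-0.1585  0.0283  0.1716]
```

Call:
play_rows(travel=[[0,-0.4,1.5],[0,-0.4,1.5],[0,-0.4,1.5],[0,-0.4,1.5],[0,-0.4,1.5],[0,-0.3,1.5],[0,0,0.5],[0,0,0]], rotation=[[-0.026,0.107,-0.009],[-0.026,0.107,-0.009],[-0.026,0.107,-0.009],[-0.026,0.107,-0.009],[-0.026,0.107,-0.009],[-0.026,0.107,-0.009],[0,0,0],[0,0,0]], claw=[0,0,0,0,0,0,0,0])

```text
time_s: 23.13
position: [0.534, 0.0438, 0.2668]
tool_rot: [[0.037, 0.069, -0.997], [0.006, -0.998, -0.069], [-0.999, -0.004, -0.038]]
ft_force: [-0.6, -0.1, -0.1]
grip_width: 0.0
```

```bash
python3 turn.py 0 1;python3 -c "
from h import*
look('w18');look('t18','top')
import cv2
im=cv2.imread('pics/t18.png');cv2.imwrite('pics/t18c.png',cv2.resize(im[80:220,180:310],None,fx=4.2,fy=4.2,interpolation=cv2.INTER_CUBIC))"
```

```text
23.1333 rotvec [-0.0065  0.0372  0.0034] pos [0.534  0.0438 0.2668] q [-8.3 18.  74.2  0.7 85.7 77.7] F [-0.6 -0.1 -0.1] T [-0.03  0.03 -0.  ]
fix [-0.1574  0.0069  0.2668]
23.18 [0.5336 0.0437 0.2661] [-1.1  0.6 -0.3] -0.0003
[[0.036, 0.069, -0.997], [0.007, -0.998, -0.068], [-0.999, -0.004, -0.037]] [-8.3 18.  74.3  0.7 85.6 77.7]
23.23 [0.5327 0.0438 0.2655] [ 0.2 -0.8 -0.2] -0.0005
[[0.035, 0.069, -0.997], [0.007, -0.998, -0.068], [-0.999, -0.005, -0.035]] [-8.3 18.  74.5  0.7 85.6 77.7]
```

View pics/w18.png

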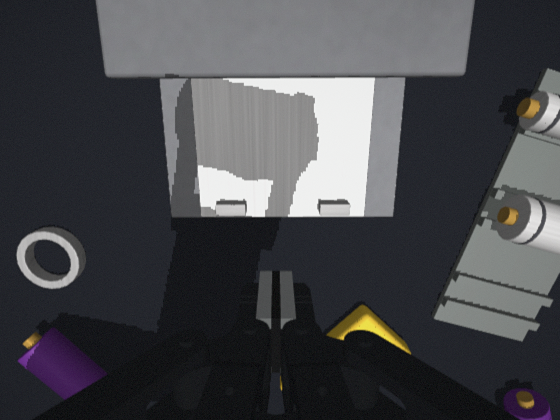

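View pics/t18c.png

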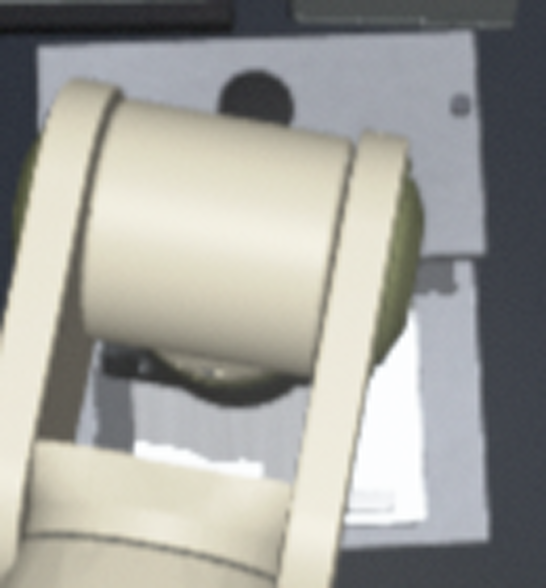

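Call:
play_rows(travel=[[1.8,0.05,0],[2.6,0.1,0],[2.8,0.1,0],[2.8,0.1,0],[2.6,0.1,0],[1.8,0,0],[0.8,0,0],[0,0,0],[0,0,0]], rotation=[[-0.006,0.034,0.003],[0,0,0],[0,0,0],[0,0,0],[0,0,0],[0,0,0],[0,0,0],[0,0,0],[0,0,0]], claw=[0,0,0,0,0,0,0,0,0])

```text
time_s: 23.98
position: [0.6842, 0.0483, 0.254]
tool_rot: [[-0.002, 0.073, -0.997], [0.009, -0.997, -0.073], [-1.0, -0.009, 0.001]]
ft_force: [0.2, 0.3, -0.9]
grip_width: 0.0
```

```bash
python3 turn.py 0 1;python3 -c "
from h import*
look('w19');look('s19','scene')
import cv2
im=cv2.imread('pics/s19.png');cv2.imwrite('pics/s19c.png',cv2.resize(im[200:325,180:335],None,fx=4.5,fy=4.5,interpolation=cv2.INTER_CUBIC))"
```

```text
23.9833 rotvec [-0.0093 -0.002  -0.0011] pos [0.6842 0.0483 0.254 ] q [-6.  35.8 46.3  0.5 98.  79.8] F [ 0.2  0.3 -0.9] T [ 0.03 -0.06 -0.04]
fix [-0.0073  0.0005  0.254 ]
24.03 [0.6839 0.0483 0.254 ] [-0.1 -0.6 -0.2] 0.0001
[[-0.003, 0.073, -0.997], [0.009, -0.997, -0.073], [-1.0, -0.009, 0.002]] [-6.  35.8 46.3  0.5 98.1 79.8]
24.08 [0.6838 0.0483 0.2547] [-0.9  0.2  0.2] 0.0003
[[-0.002, 0.073, -0.997], [0.009, -0.997, -0.073], [-1.0, -0.009, 0.001]] [-6.  35.8 46.3  0.5 98.1 79.9]
```

View pics/w19.png

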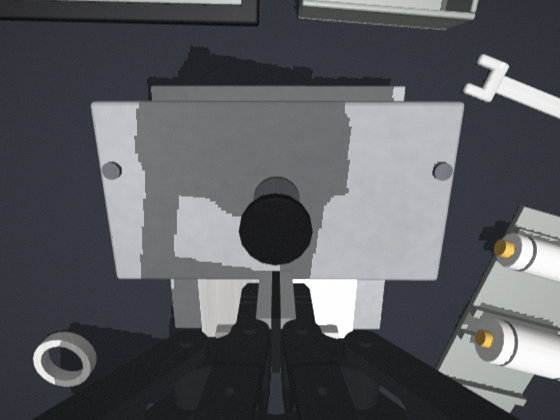

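View pics/s19c.png

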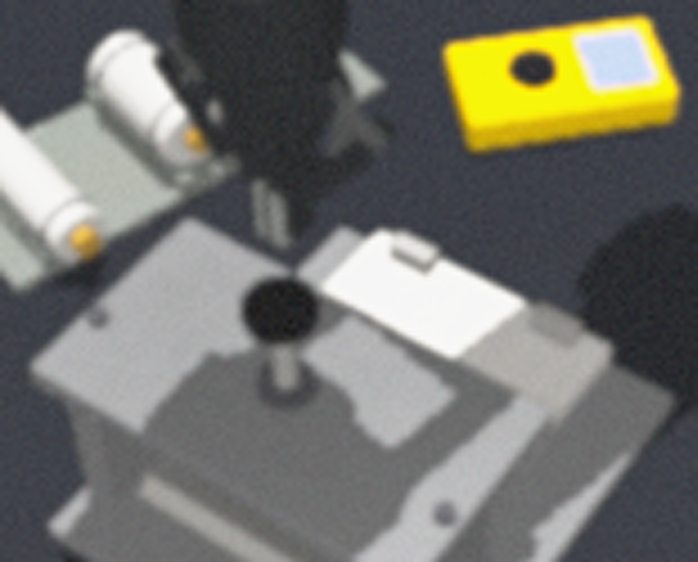

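```bash
python3 - <<'E'
from h import*
c=W('w19')
for z in(.205,.213,.219):print(z,ray(c,(275.5,229),z),proj(c,[[.6915,.0483,z]]))
# knob left-right width -> height
u=ray(c,(239,229),.213);v=ray(c,(312,229),.213);print(np.linalg.norm(u-v))
tip=proj(c,[[.6839,.0483,.254]]);print(tip)
E
```

```text
0.205 [0.69421094 0.04979614 0.205     ] [[277.82536363 233.73014426]]
0.213 [0.69730291 0.04993544 0.213     ] [[277.75008209 239.29724616]]
0.219 [0.69962189 0.05003992 0.219     ] [[277.68976825 243.7574799 ]]
0.03875490604611553
[[275.95723113 291.46865487]]
```

Call:
play_rows(travel=[[0.6,0.1,-1.0],[0.3,0,-1.0],[0,0,-0.8],[0,0,0]], rotation=[[-0.009,-0.002,0],[0,0,0],[0,0,0],[0,0,0]], claw=[0,0,0,0])

```text
time_s: 24.42
position: [0.6917, 0.0496, 0.225]
tool_rot: [[0.002, 0.073, -0.997], [-0.001, -0.997, -0.073], [-1.0, 0.001, -0.002]]
ft_force: [-0.2, 1.0, -0.2]
grip_width: 0.0001
```

```bash
python3 turn.py 0 1;python3 -c "
from h import*
look('s20','scene')
import cv2
im=cv2.imread('pics/s20.png');cv2.imwrite('pics/s20c.png',cv2.resize(im[200:325,180:335],None,fx=4.5,fy=4.5,interpolation=cv2.INTER_CUBIC))"
```

```text
24.4167 rotvec [ 0.0007  0.0019 -0.0013] pos [0.6917 0.0496 0.225 ] q [-5.6 37.3 48.2 -0.  94.4 80.1] F [-0.2  1.  -0.2] T [ 0.01 -0.03 -0.01]
fix [0.0003 0.0013 0.225 ]
24.47 [0.6918 0.0496 0.2258] [ 0.1 -0.1  0.3] 0.0001
[[0.003, 0.073, -0.997], [-0.001, -0.997, -0.073], [-1.0, 0.001, -0.003]] [-5.6 37.2 48.2 -0.  94.5 80.1]
```

View pics/s20c.png

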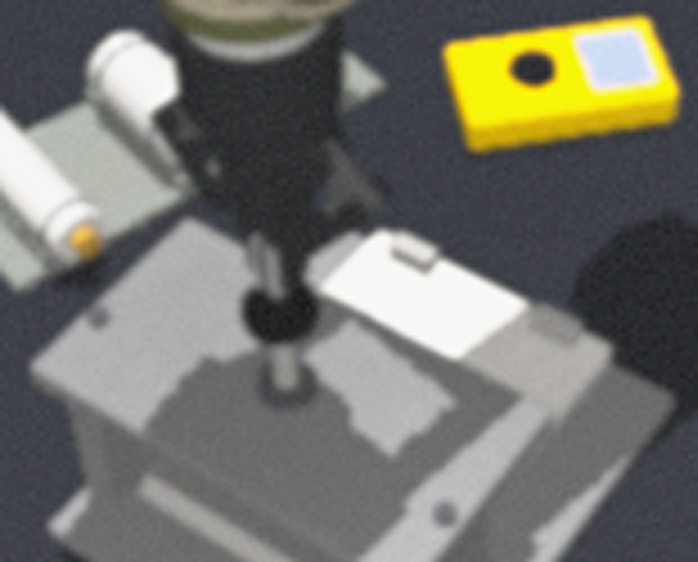

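Call:
play_rows(travel=[[0.1,0,-0.3],[0,0,-0.3],[0,0,-0.3],[0,0,-0.3]], rotation=[[0,0,0],[0,0,0],[0,0,0],[0,0,0]], claw=[0,0,0,0])

```text
time_s: 24.8
position: [0.6931, 0.0496, 0.2141]
tool_rot: [[0.005, 0.074, -0.997], [-0.001, -0.997, -0.074], [-1.0, 0.001, -0.005]]
ft_force: [0.6, 0.7, -0.6]
grip_width: -0.0003
```

Call:
play_rows(travel=[[0,0,-0.3],[0,0,-0.3],[0,0,-0.3]], rotation=[[0,0,0],[0,0,0],[0,0,0]], claw=[0,0,0])

```text
time_s: 25.05
position: [0.6932, 0.0496, 0.206]
tool_rot: [[0.007, 0.074, -0.997], [-0.001, -0.997, -0.074], [-1.0, 0.002, -0.007]]
ft_force: [-2.9, 0.5, 5.6]
grip_width: -0.0004
```

Call:
play_rows(travel=[[0,0,-0.25],[0,0,-0.25],[0,0,-0.25]], rotation=[[0,0.006,0],[0,0,0],[0,0,0]], claw=[0,0,0])

```text
time_s: 25.3
position: [0.6932, 0.0496, 0.1999]
tool_rot: [[0.003, 0.074, -0.997], [-0.002, -0.997, -0.074], [-1.0, 0.002, -0.003]]
ft_force: [-2.3, -0.5, 4.6]
grip_width: 0.0
```

Call:
play_rows(travel=[[0,0,-0.2],[0,0,-0.2]], rotation=[[0,0,0],[0,0,0]], claw=[0,0])

```text
time_s: 25.47
position: [0.6932, 0.0496, 0.1965]
tool_rot: [[0.004, 0.074, -0.997], [-0.002, -0.997, -0.074], [-1.0, 0.002, -0.004]]
ft_force: [-2.3, -0.4, 5.8]
grip_width: -0.0001
```

Call:
play_rows(travel=[[0,0,-0.15],[0,0,-0.15]], rotation=[[0,0,0],[0,0,0]], claw=[0,0])

```text
time_s: 25.63
position: [0.6932, 0.0496, 0.1939]
tool_rot: [[0.005, 0.074, -0.997], [-0.002, -0.997, -0.074], [-1.0, 0.002, -0.004]]
ft_force: [-1.3, -0.3, 4.6]
grip_width: -0.0
```

Call:
play_rows(travel=[[0,0,-0.15]], rotation=[[0,0,0]], claw=[0])

```text
time_s: 25.72
position: [0.6932, 0.0496, 0.1926]
tool_rot: [[0.005, 0.074, -0.997], [-0.002, -0.997, -0.074], [-1.0, 0.002, -0.005]]
ft_force: [-1.8, 0.2, 4.8]
grip_width: 0.0002
```

Call:
play_rows(travel=[[0,0,-0.15]], rotation=[[0,0,0]], claw=[0])

```text
time_s: 25.8
position: [0.6932, 0.0496, 0.1911]
tool_rot: [[0.005, 0.074, -0.997], [-0.002, -0.997, -0.074], [-1.0, 0.002, -0.005]]
ft_force: [-2.1, 0.9, 4.6]
grip_width: 0.0001
```

Call:
play_rows(travel=[[0,0,-0.15]], rotation=[[0,0,0]], claw=[0])

```text
time_s: 25.88
position: [0.6932, 0.0496, 0.1895]
tool_rot: [[0.005, 0.074, -0.997], [-0.002, -0.997, -0.074], [-1.0, 0.002, -0.005]]
ft_force: [-2.3, 0.3, 4.9]
grip_width: -0.0001
```

Call:
play_rows(travel=[[0,0,-0.15]], rotation=[[0,0,0]], claw=[0])

```text
time_s: 25.97
position: [0.6932, 0.0496, 0.188]
tool_rot: [[0.005, 0.074, -0.997], [-0.002, -0.997, -0.074], [-1.0, 0.002, -0.005]]
ft_force: [-2.3, -0.6, 4.4]
grip_width: -0.0002
```

Call:
play_rows(travel=[[0,0,-0.12]], rotation=[[0,0,0]], claw=[0])

```text
time_s: 26.05
position: [0.6932, 0.0496, 0.1866]
tool_rot: [[0.005, 0.074, -0.997], [-0.002, -0.997, -0.074], [-1.0, 0.002, -0.005]]
ft_force: [-2.5, -0.1, 5.3]
grip_width: -0.0
```

Call:
play_rows(travel=[[0,0,-0.12]], rotation=[[0,0,0]], claw=[0])

```text
time_s: 26.13
position: [0.6932, 0.0496, 0.1853]
tool_rot: [[0.005, 0.074, -0.997], [-0.002, -0.997, -0.074], [-1.0, 0.002, -0.005]]
ft_force: [-1.4, -0.3, 5.4]
grip_width: 0.0
```

Call:
play_rows(travel=[[0,0,-0.12]], rotation=[[0,0,0]], claw=[0])

```text
time_s: 26.22
position: [0.6932, 0.0496, 0.184]
tool_rot: [[0.005, 0.074, -0.997], [-0.002, -0.997, -0.074], [-1.0, 0.002, -0.005]]
ft_force: [-1.8, 0.6, 4.9]
grip_width: -0.0001
```

Call:
play_rows(travel=[[0,0,-0.12]], rotation=[[0,0,0]], claw=[0])

```text
time_s: 26.3
position: [0.6932, 0.0496, 0.1827]
tool_rot: [[0.005, 0.074, -0.997], [-0.002, -0.997, -0.074], [-1.0, 0.002, -0.005]]
ft_force: [-2.1, -0.2, 5.4]
grip_width: -0.0003
```

Call:
play_rows(travel=[[0,0,-0.1]], rotation=[[0,0,0]], claw=[0])

```text
time_s: 26.38
position: [0.6933, 0.0496, 0.1818]
tool_rot: [[0.005, 0.074, -0.997], [-0.002, -0.997, -0.074], [-1.0, 0.002, -0.005]]
ft_force: [-4.7, 0.6, 13.5]
grip_width: 0.0001
```

Call:
play_rows(travel=[[0,0,-0.1]], rotation=[[0,0,0]], claw=[0])

```text
time_s: 26.47
position: [0.6933, 0.0496, 0.1818]
tool_rot: [[0.006, 0.074, -0.997], [-0.002, -0.997, -0.074], [-1.0, 0.003, -0.006]]
ft_force: [-5.6, 0.2, 14.0]
grip_width: 0.0003
```

Call:
play_rows(travel=[[0,0,-0.1]], rotation=[[0,0,0]], claw=[0])

```text
time_s: 26.55
position: [0.6933, 0.0496, 0.1818]
tool_rot: [[0.007, 0.074, -0.997], [-0.002, -0.997, -0.074], [-1.0, 0.003, -0.007]]
ft_force: [-4.1, -0.3, 9.9]
grip_width: -0.0001
```

Call:
play_rows(travel=[[0,0,-0.16]], rotation=[[0,0.004,0]], claw=[0])

```text
time_s: 26.63
position: [0.6933, 0.0496, 0.1818]
tool_rot: [[0.005, 0.074, -0.997], [-0.003, -0.997, -0.074], [-1.0, 0.003, -0.005]]
ft_force: [-5.9, 0.5, 14.9]
grip_width: -0.0001
```

Call:
play_rows(travel=[[0,0,-0.2]], rotation=[[0,0,0]], claw=[0])

```text
time_s: 26.72
position: [0.6933, 0.0496, 0.1818]
tool_rot: [[0.007, 0.074, -0.997], [-0.003, -0.997, -0.074], [-1.0, 0.003, -0.007]]
ft_force: [-5.6, -0.1, 17.9]
grip_width: 0.0001
```

Call:
play_rows(travel=[[0,0,0.3],[0,0,0.6],[0,0,1.5],[0,0,2.5],[-1,0,3],[-3,0,3],[-3.5,0,2],[-3.5,0,0],[-3.5,0,0],[-3.5,0,0],[-2,0,0],[0,0,0]], rotation=[[0,0,0],[0,0,0],[0,0,0],[0,0,0],[0,0,0],[0,0,0],[0,0,0],[0,0,0],[0,0,0],[0,0,0],[0,0,0],[0,0,0]], claw=[0,0,0,0,0,0,0,0,0,0,0,0])

```text
time_s: 27.72
position: [0.4847, 0.0494, 0.3075]
tool_rot: [[-0.002, 0.073, -0.997], [-0.002, -0.997, -0.073], [-1.0, 0.002, 0.002]]
ft_force: [0.1, -0.5, 0.3]
grip_width: 0.0
```

```bash
python3 turn.py 0 1;python3 -c "
from h import*
look('w21');look('s21','scene')
import cv2
im=cv2.imread('pics/s21.png');cv2.imwrite('pics/s21c.png',cv2.resize(im[220:345,180:335],None,fx=4.5,fy=4.5,interpolation=cv2.INTER_CUBIC))"
```

```text
27.7167 rotvec [ 0.0018 -0.0021 -0.0011] pos [0.4847 0.0494 0.3075] q [-8.1 12.8 74.9 -0.1 92.4 77.7] F [ 0.1 -0.5  0.3] T [0.   0.01 0.02]
fix [-0.2062  0.016   0.3075]
27.77 [0.4861 0.0492 0.3075] [0.6 0.9 0.5] -0.0002
[[-0.002, 0.073, -0.997], [-0.002, -0.997, -0.073], [-1.0, 0.002, 0.002]] [-8.1 12.9 74.8 -0.1 92.4 77.7]
27.82 [0.4875 0.049  0.3072] [-0.  -0.4  0.4] 0.0001
[[-0.001, 0.073, -0.997], [-0.002, -0.997, -0.073], [-1.0, 0.002, 0.002]] [-8.1 13.1 74.6 -0.1 92.4 77.7]
```

View pics/w21.png

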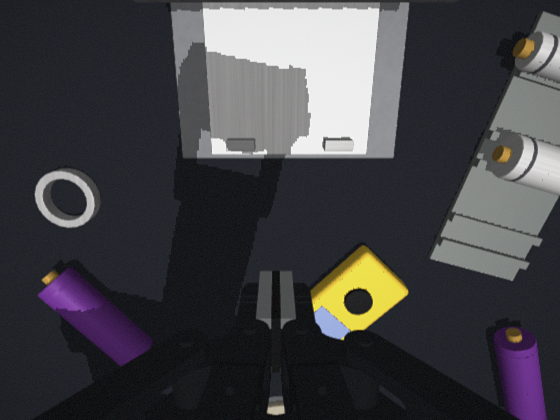

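View pics/s21c.png

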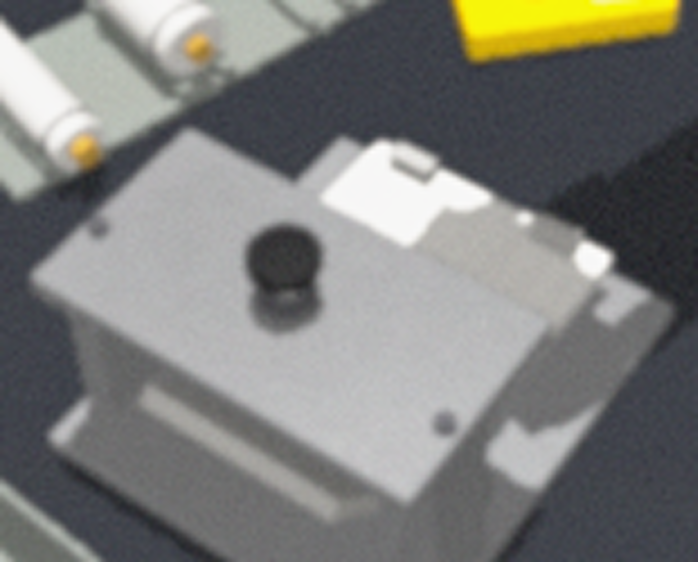

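Call:
play_rows(travel=[[0,0,0],[0,0,0],[0,0,0],[0,0,0]], rotation=[[0,0,0],[0,0,0],[0,0,0],[0,0,0]], claw=[0,0,0,0])

```text
time_s: 28.15
position: [0.4909, 0.0485, 0.3055]
tool_rot: [[-0.003, 0.073, -0.997], [-0.001, -0.997, -0.073], [-1.0, 0.001, 0.003]]
ft_force: [0.7, 0.3, 0.0]
grip_width: -0.0002
```

```bash
python3 -c "
from rig import env
print(env.close_job())"
```

```text
the job is handed in; nothing more can be done
None
```

The long, thick cylinder is clamped in the vee, the other two are still in the rack, and the job was handed in at about 28 s of the 69 s allowed.

- **Placing:** I set it on the deck, where it rolled back a few millimetres onto both stops. It lay in line with them and centred to about 1 mm.
- **Rolling:** I pushed it up the deck low, with the tool leaning back 47° (2° past the 30 to 45° given) and contact forces under about 2 N. It dropped over the lip on its own. The wrist picture showed it seated in the vee and centred.
- **Clamping:** The knob slid at about 5 N. The pad met the cylinder with the plunger about 37 mm down, and I pressed to about 18 N in total, roughly 12 N on the cylinder, before lifting off. The knob stayed down and the robot was touching nothing.

- **First grasp redone:** It came out too high, so I opened the gripper and took hold again lower.
- **Camera disagreement:** The cameras disagreed by 2 to 4 mm on absolute positions. I therefore relied on offsets between objects within the same picture.
- **Not seen at the end:** The pad and cylinder are hidden under the bridge in the last pictures. That the cylinder is still clamped rests on the force reading and the knob height.

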